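Flour hopper: nest the bowls and hold the spring gate at the mark

TASK

Set the middle-sized wooden bowl into the big wooden bowl that stands under the flour hopper's chute, and the small wooden bowl into the middle one, each put down gently, flat and upright, with the nest left under the chute so that the small bowl will catch the flour and the others what misses it. Only when the bowls are nested, pull the hopper's spring gate out by its stirrup handle until the stud on the gate stands level with the pointer clip on the rail, and hold it there: the program finishes while the gripper is holding the handle, because the gate runs shut when it is let go. Leave everything else on the table where it is.

Things in the scene. Friction and masses are not known exactly. Their poses are not given: they have to be found in the camera images.
- bowl_large: Big turned wooden bowl, 250 mm across the rim, 70 mm high, wall and floor 8 mm thick, foot 128 mm across, 0.55 kg, loose, upright on the table, its centre 24 to 36 mm beyond the chute's lip (hopper's +y side). It stays there. Origin: centre of the underside, z up. The flat floor inside is about 110 mm across, 8 mm above the origin.
- bowl_medium: Middle turned wooden bowl, 160 mm across the rim, 72 mm high, wall and floor 8 mm, foot 88 mm across, topmost 40 mm of the wall nearly upright (pinch the wall anywhere on the rim), about 0.28 kg, loose, upright on the table, ahead or to the left of the robot. Origin: centre of the underside, z up. Nested, its rim stands 10 mm above the big bowl's, walls 28 to 37 mm apart.
- bowl_small: Small turned wooden bowl, 92 mm across the rim, 72 mm high, wall and floor 8 mm, foot 52 mm across, topmost 44 mm of the wall nearly upright, about 0.12 kg, loose, upright on the table; it and the middle bowl stand in either of two places. Origin: centre of the underside, z up. Nested, its rim stands 8 mm above the middle bowl's, walls about 26 mm apart.
- hopper: Open steel flour hopper on two columns, fixed, turned to 0.2 rad. Origin: on the table under its throat; x away from the worker (the gate pulls out along -x), y left, z up. In mm: foot y -35 to -205; bin x -50 to 150, y -170 to 50, height 350 to 509; spring cartridge x -40 to 60, y 54 to 74, height 335; chute 80 wide, sloping from the throat down to +y. Below the lip and +y of it all is open.
- chute_lip (a point): Middle of the lower edge of the chute's lip, 188 mm above the table, at (0, 108) mm in the hopper's frame; the chute's end rises from here to 229 mm. It overhangs the nest, so a bowl 72 mm high cannot come straight down there: bring it in level from the +y side, above the rims and below the lip, then lower it.
- gate (a joint): Travel of the flat slide gate in m: 0 shut, growing as it is pulled out along the hopper's -x, stop at 0.075. A spring pulls it shut with about 8 N at 0, rising by 1.3 N per 10 mm (about 13 N at 40 mm). It starts shut; the pointer calls for between 0.028 and 0.055 m.
- gate_bar (a point): Centre of the round cross bar of the gate's stirrup handle, 335 mm above the table, at (-178, 0) mm in the hopper's frame when shut. Bar 13 mm thick, 86 mm long along the hopper's y. Behind it, is an open window 50 mm deep to the gate and 63 mm wide between the stirrup's arms, free above and below: one finger goes down before the bar, one behind it.
- gate_stud (a point): Ball top, 10 mm across and black, of the small upright stud on the gate, 355 mm above the table, at (-63, -31) mm in the hopper's frame when shut; it travels with the gate. The mark is reached when it stands level with the pointer, that is, has the same place along the hopper's x axis.
- pointer_tip (a point): Upright pointer of the small brass clip clamped on the right guide rail (y -43 mm in the hopper's frame), at a different place each time; axes as the hopper's, fixed. Clip 10 mm long along the rail, 20 mm above it; point 355 mm above the table. Gate travel at the mark = distance along the hopper's -x from the stud of the shut gate to here.
- rolling_pin: Bystander: wooden rolling pin, 360 mm long along its y, 52 mm thick, lying beyond the bowls. Origin: underside of its middle.
- oil_bottle: Bystander: green glass bottle, 68 mm across, 230 mm tall, on the right, near the hopper. Origin: centre of the underside.
- salt_jar: Bystander: white jar with a wooden lid, 76 mm across, 110 mm tall, near the robot. Origin: centre of the underside.
- dish: Bystander: small white ceramic dish, 90 mm across, 38 mm high, near the robot. Origin: centre of the underside.
- flour_measure: Bystander: small staved wooden tub with an upright stave as its handle, 124 mm across, 155 mm tall, far left. Origin: centre of the underside.
- dough_scraper: Bystander: steel dough scraper with a wooden back, 95 by 140 mm, 17 mm high, lying near the robot. Origin: centre of the underside.
- spoon: Bystander: wooden spoon, 260 mm long along its x, lying near the robot on the left. Origin: underside of its middle.
There are look-alikes about, which are no part of the job. Leave any black or grey look-alike of the bowl_small alone.

How it is judged:
By the outcome, as a careful person would: the job done as asked, in the order asked, and still so for the second after the job is handed in, while the arm keeps its last pose, push and grip.
It also fails if it takes over 67 s, if anything falls off the work surface, if the arm or the gripper's body presses on something with over 40 N, if the wrist force passes 120 N, or if a joint passes its speed limit or range.

ROBOT

A 6-joint arm with a two-finger parallel gripper is mounted at the origin on the work surface. World frame = base frame: x ahead of the robot, y to its left, z up, the work surface at z = 0. Lengths are in m, angles in degrees, forces in N, time in s.
With the tool pointing down it reaches from about 0.4 to 0.825 m from the base axis. Payload 7 kg.
Tool frame: the origin (TCP) lies on the front face of the gripper's body, between the roots of the fingers; the fingertips stand 66 mm ahead of it and the grasp point (between the pads) lies 47 mm ahead of it; z points along the fingers, y is the line along which they close (so a half turn about z gives the same grasp; the last joint's range is limited). The gripper opens to 88 mm and grips with 3 to 60 N. Pads are 19 mm wide; open, the fingers measure 130 mm over their backs; the gripper's body (78 mm by 193 mm) begins 47 mm behind the grasp point.
Start: joints at [86.064, 20.546, 0.682, 0, -70.136, -16.507], TCP at [0.236, 0.632, 0.292] pointing down, gripper open.
Joint ranges: [-176.03, 176.03], [-82.01, 121.73], [-58.28, 71.71], [-173.87, 95.51], [-174.79, -0.11], [-173.66, 173.66]. Speed limits (degrees/s): [136.94, 136.94, 172.46, 180, 180, 180].

INTERFACE

Orientations are given as [roll, pitch, yaw] about the fixed x, y, z axes, in that order (R = Rz(yaw) Ry(pitch) Rx(roll)).
In Python, from plant import ctrl gives the robot as it stands.
- The arm moves only by the tool send_rows, never from a script. Its argument "deltas" is a list of rows, each a list of 2 entries, a list of its own where there are three numbers: the shift along the tool's x, y, z each as a share of 800 mm, from -1 to 1, then the turn about the tool's z as a share of 90 degrees, from -1 to 1. A call has exactly 5 rows; each row is the pose to reach, as a shift and turn from the pose commanded when the call began, along the tool's axes at that moment; what a row does not reach only later rows make up. A row lasts 1/12 s, in which the tool goes at most 41.7 mm and 7.16 degrees, less where a joint would pass 70% of its speed; a pose out of reach is approached as far as the arm can. A call with a number of a shift or a turn outside -1 to 1 is refused whole. A call with a gripper value outside its range is refused whole. "gripper" is the opening, from 0 (shut) to 1 (fully open), set as the call begins (left out, the last holds). The fingers move at their own pace and stop on an object; the grip force is fixed at half the most. Time passes only in rows, so rows that repeat a pose let the fingers close, or fill a call up. It gives the time, the measured TCP pose, the force, the opening and the grip force at its end, in the units of the state.
- ctrl.get_obs(): the state, without advancing time (a new reading comes with each control period).
- ctrl.snapshot(name): name is "scene" or "side" or "wrist"; returns a dict with "color" (420x560x3 uint8, red, green, blue), "vertical_fov" (degrees; the focal length in pixels is half the picture's height over the tangent of half this angle, whatever the lens; pixels are square), "cx", "cy" (the principal point, pixels), "k1" (the pictures are not rectified: a ray, as slopes to the right and down, at radius r is drawn at 1 + k1 r^2 times it, then the intrinsics apply), "rvec" (rotation vector, rad) and "tvec" (3), from world to camera coordinates, as OpenCV has them. Camera axes: x right, y down, z forward; pixel columns grow to the right and rows downward; lengths in m; the calibration is good to about 2 mm. A picture is of the moment at which its call begins. There is no depth.
- ctrl.close_job(): hands the job in; it is judged then, once.
Trained networks look in a picture, given as the dict that the camera call returned (one of the last four; its "shot" number tells which), for a name from the list of things; names that differ only in an ending like _2 or _b are one class to them, and where a whole thing is asked for, a point or a joint stands for the part that bears it (a point fixed in the world has none). Each returns a list of dicts, best first, with "conf" (0 to 1); they miss things now and then, are a little off and sometimes report something else, mostly with a low value. They report only what shows in the picture. A call takes as long as a camera call. They do not tell look-alikes from the thing itself.
- ctrl.boxes_of(picture, thing): "xy" ([column, row] as shares, 0 to 1, of the picture: columns of its width, rows of its height, amid what is visible of it).
- ctrl.cut_out(picture, thing): "pixels" (420x560 bool, what is visible of it) and "xy" ([column, row] as shares, 0 to 1, of the picture: columns of its width, rows of its height, amid what is visible of it).
The state is a dict: "clock": time; "joint_pos": joint angles; "qvel": joint speeds; "tau": joint torques, N m; "tool_pos": TCP position; "orientation": TCP orientation; "force": force on the tool from outside, world axes, zero at the start; "moment": the same for the moment, N m; "opening": finger opening in m; "gripper_force": force on a finger pad.
Only numpy, scipy, OpenCV 4.12 (cv2) and the standard library are available. Lean on these libraries where they do the work, as an engineer would, in place of code of your own. Each camera call takes 0.05 s, during which the arm holds its last target. There are 200 camera calls.

## Working session

There is one attempt and no reset: what is moved stays moved. The work goes in short steps, Python scripts to look and compute and a tool call to move; the robot and the scene stay as the last step left them, time stands still between calls to the robot, and variables do not carry over. Pictures are saved under pics/ and viewed, at most 10 in all, crops included, and the job is handed in when it is done.

Besides the shell and the picture viewer there is one more tool, called after "Request:" by a JSON object that holds its "fn" and its "kwargs", one argument or row to a line. send_rows: Moves the arm, as the interface text tells. Shift numbers are shares of 800 mm and turn numbers shares of 90 degrees, none past 1 either way. Its arguments: {"type":"object","properties":{"deltas":{"type":"array","items":{"type":"array"}},"gripper":{"type":"number"}},"required":["deltas"]}

```bash
mkdir -p pics; ls; cat > h.py <<'E'
import numpy as np, cv2, sys
from plant import ctrl
from scipy.spatial.transform import Rotation as Rn
def K(s):
    h=s["color"].shape[0]; f=h/2/np.tan(np.radians(s["vertical_fov"])/2)
    return np.array([[f,0,s["cx"]],[0,f,s["cy"]],[0,0,1.]]), np.array([s["k1"],0,0,0,0.])
def proj(s,P):
    k,d=K(s); return cv2.projectPoints(np.array(P,float).reshape(-1,1,3),np.array(s["rvec"],float),np.array(s["tvec"],float),k,d)[0][:,0]
def ray(s,uv):
    k,d=K(s); p=cv2.undistortPoints(np.array(uv,float).reshape(-1,1,2),k,d)[:,0]
    R=cv2.Rodrigues(np.array(s["rvec"],float))[0]; t=np.array(s["tvec"],float).ravel()
    D=np.c_[p,np.ones(len(p))]@R; return -R.T@t, D/np.linalg.norm(D,axis=1)[:,None]
def onz(s,uv,z):
    o,D=ray(s,uv); return o+D*((z-o[2])/D[:,2])[:,None]
def tri(obs):
    A=np.zeros((3,3));b=np.zeros(3)
    for s,uv in obs:
        o,D=ray(s,[uv]); M=np.eye(3)-np.outer(D[0],D[0]); A+=M;b+=M@o
    return np.linalg.solve(A,b)
def save(s,n): cv2.imwrite("pics/"+n,s["color"][:,:,::-1])
def px(s,xy): return np.array(xy)*[s["color"].shape[1],s["color"].shape[0]]
E
python3 - <<'E'
from h import *
o=ctrl.get_obs(); print({k:np.round(v,3) for k,v in o.items()})
S={n:ctrl.snapshot(n) for n in("scene","side","wrist")}
for n,s in S.items():
    save(s,n+"0.png"); print(n,"cam",ray(s,[[280,210]])[0].round(3),ray(s,[[280,210]])[1].round(2))
    for t in["bowl_large","bowl_medium","bowl_small","hopper","gate","gate_bar","gate_stud","pointer_tip","chute_lip"]:
        try: print(n,t,[(px(s,d["xy"]).round(1).tolist(),round(d["conf"],2)) for d in ctrl.boxes_of(s,t)])
        except Exception as e: print(t,e)
a=np.vstack([np.hstack([S["scene"]["color"]]),]); 
E
```

```text
pics
{'clock': np.float64(0.0), 'joint_pos': array([ 8.6064e+01,  2.0592e+01,  6.3400e-01, -2.0000e-02, -7.0136e+01,
       -1.6507e+01]), 'qvel': array([-0.068, -0.083,  0.114,  0.07 , -0.026, -0.081]), 'tau': array([ 0.0000e+00, -5.8271e+01,  2.9305e+01,  6.9980e+00,  7.0000e-03,
       -0.0000e+00]), 'tool_pos': array([0.236, 0.632, 0.291]), 'orientation': array([ 1.79904e+02, -9.00000e-03, -2.04490e+01]), 'force': array([ 0.327, -0.799,  0.355]), 'moment': array([ 0.027, -0.006,  0.064]), 'gripper_force': np.float64(0.0), 'opening': np.float64(0.088)}
scene cam [1.589 0.028 1.132] [[-0.75 -0.03 -0.66]]
scene bowl_large [([240.6, 259.8], 0.57)]
scene bowl_medium [([388.7, 241.7], 0.94), ([358.4, 223.1], 0.26)]
scene bowl_small [([315.0, 241.6], 0.94), ([353.4, 194.5], 0.94), ([238.6, 320.4], 0.79)]
scene hopper [([165.7, 195.9], 0.97), ([387.2, 242.0], 0.25)]
scene gate [([197.6, 204.1], 0.48), ([166.3, 198.6], 0.33)]
scene gate_bar []
scene gate_stud []
scene pointer_tip []
scene chute_lip [([168.3, 196.3], 0.71), ([405.0, 283.4], 0.68)]
side cam [ 0.019 -0.795  1.18 ] [[ 0.38  0.58 -0.72]]
side bowl_large [([318.0, 270.0], 0.61)]
side bowl_medium [([214.7, 182.5], 0.94)]
side bowl_small [([143.7, 225.4], 0.98), ([275.5, 345.8], 0.62), ([254.6, 221.3], 0.61), ([349.8, 242.8], 0.5), ([253.9, 153.8], 0.43)]
side hopper [([406.2, 217.4], 0.72)]
side gate [([349.7, 239.6], 0.67)]
side gate_bar [([352.8, 242.9], 0.74)]
side gate_stud [([351.6, 241.7], 0.67)]
side pointer_tip []
side chute_lip [([402.5, 219.4], 0.75)]
wrist cam [0.309 0.604 0.383] [[-0.25  0.09 -0.96]]
wrist bowl_large []
wrist bowl_medium []
wrist bowl_small []
wrist hopper []
wrist gate []
wrist gate_bar []
wrist gate_stud []
wrist pointer_tip []
wrist chute_lip []
```

View pics/scene0.png

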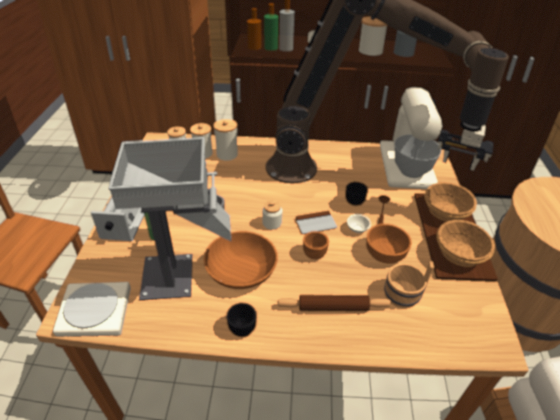

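View pics/side0.png

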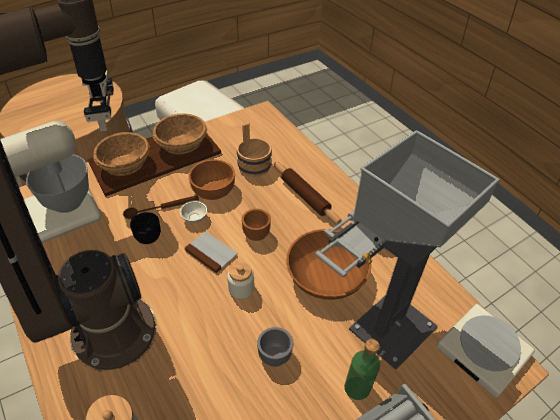

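Scene view: middle bowl at (389,241), small brown bowl at (315,244), big bowl at (241,259) and hopper at (165,200). In the side view they are at (213,180), (256,223), (328,262) and (406,217).
Candidates for the small bowl are brown at scene (315,244), black at (356,194), black at (241,320) and grey at side (275,346). I choose the brown wooden one. The baskets on the tray are not the middle bowl. Next is a close crop to check this and read the hopper corners.

```bash
cat > fit.py <<'E'
from h import *
from scipy.optimize import minimize
PR={"bowl_large":(.125,.064,.070,.035),"bowl_medium":(.08,.044,.072,.032),"bowl_small":(.046,.026,.072,.028)}
def hull(s,name,xy):
    R,F,h,zs=PR[name]; a=np.linspace(0,2*np.pi,48); c=np.c_[np.cos(a),np.sin(a)]
    P=[np.c_[xy+r*c,np.full(48,z)] for r,z in((R,h),(F,0))]
    if name!="bowl_large": P.append(np.c_[xy+(R-.003)*c,np.full(48,zs)])
    return cv2.convexHull(proj(s,np.vstack(P)).astype(np.float32))[:,0]
def iou(s,name,xy,m):
    im=np.zeros((420*4,560*4),np.uint8); cv2.fillPoly(im,[np.round(hull(s,name,xy)*4).astype(int)],1)
    M=cv2.resize(m.astype(np.uint8),(2240,1680),interpolation=cv2.INTER_NEAREST)
    return (im&M).sum()/(im|M).sum()
def fit(ms,name,x0):
    r=minimize(lambda x:-sum(iou(s,name,x,m) for s,m in ms),x0,method="Nelder-Mead",options=dict(initial_simplex=[x0,np.add(x0,[.02,0]),np.add(x0,[0,.02])],xatol=2e-4))
    return r.x,[round(iou(s,name,r.x,m),3) for s,m in ms]
E
python3 - <<'E'
from fit import *
S={n:ctrl.snapshot(n) for n in("scene","side")}
C={"bowl_large":((241,259),(328,262)),"bowl_medium":((389,241),(213,180)),"bowl_small":((315,244),(256,223))}
for t,c in C.items():
    ms=[]
    for (n,s),q in zip(S.items(),c):
        ds=[d for d in ctrl.cut_out(s,t) if np.linalg.norm(px(s,d["xy"])-q)<25]
        if ds: ms.append((s,ds[0]["pixels"]))
        else: print("none",t,n)
    if not ms: continue
    x0=onz(S["scene"],[c[0]],.04)[0][:2]; print(t,x0.round(3),onz(S["side"],[c[1]],.04)[0].round(3))
    print("  both",fit(ms,t,x0)); [print("  one",fit([m],t,x0)) for m in ms]
A=cv2.resize(S["scene"]["color"][125:305,90:290],None,fx=2,fy=2,interpolation=3)
B=cv2.resize(S["side"]["color"][120:370,310:510],None,fx=2,fy=2,interpolation=3)
im=np.zeros((600,800,3),np.uint8); im[:360,:400]=A; im[:500,400:]=B
im[365:600,:370]=cv2.resize(S["scene"]["color"][180:300,290:460],(370,235))
cv2.imwrite("pics/crop1.png",im[:,:,::-1])
E
```

```text
bowl_large [ 0.605 -0.145] [ 0.629 -0.132  0.04 ]
  both (array([ 0.62157057, -0.14372084]), [np.float64(0.919), np.float64(0.698)])
  one (array([ 0.62736412, -0.14224331]), [np.float64(0.94)])
  one (array([ 0.61164943, -0.15078701]), [np.float64(0.767)])
bowl_medium [0.474 0.373] [0.497 0.364 0.04 ]
  both (array([0.49285489, 0.36171891]), [np.float64(0.893), np.float64(0.948)])
  one (array([0.4975689 , 0.36719776]), [np.float64(0.919)])
  one (array([0.49130934, 0.35905843]), [np.float64(0.962)])
bowl_small [0.511 0.106] [0.524 0.113 0.04 ]
  both (array([0.52396858, 0.10585529]), [np.float64(0.931), np.float64(0.822)])
  one (array([0.52646037, 0.10672681]), [np.float64(0.942)])
  one (array([0.5190719, 0.100136 ]), [np.float64(0.857)])
```

View pics/crop1.png

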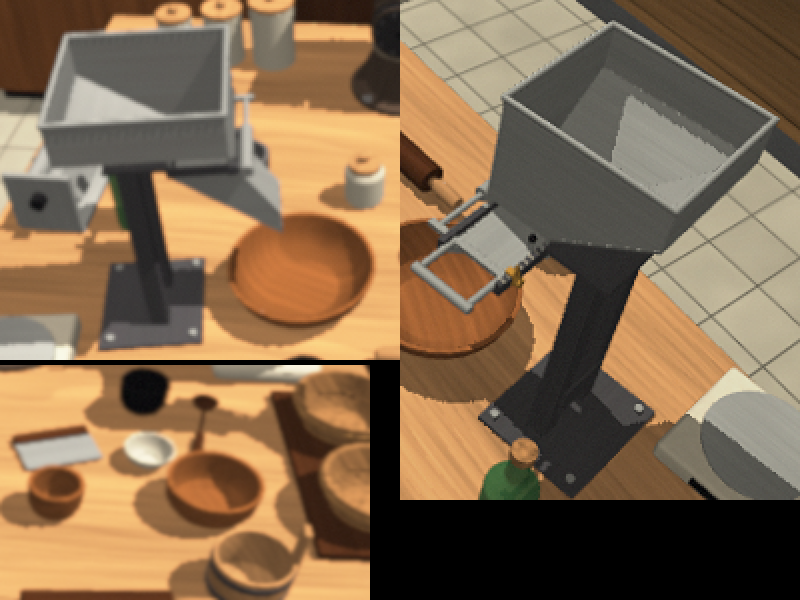

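The crop confirms the small brown bowl and shows a clear stud at side (376,240), brass pointer at about (365,253) and stirrup bar at about (330,264). Now I fit the hopper pose from the bin corners.

```bash
cat > hop.py <<'E'
from h import *
from scipy.optimize import least_squares
def w(p,P):
    c,s=np.cos(p[2]),np.sin(p[2]); P=np.array(P,float).reshape(-1,3)
    return np.c_[p[0]+c*P[:,0]-s*P[:,1],p[1]+s*P[:,0]+c*P[:,1],P[:,2]]
E
python3 - <<'E'
from hop import *
a=ctrl.snapshot("scene"); b=ctrl.snapshot("side")
C=[[-.05,-.17,.509],[-.05,.05,.509],[.15,.05,.509],[.15,-.17,.509]]
ua=np.array([[123,142],[205,139],[207.5,184],[110,190]]); ub=np.array([[447.5,226.5],[361.5,168.5],[416.5,131],[499,179]])
X=[[-.178,0,.335],[-.063,-.031,.355]]; ux=np.array([[330.5,264],[376,240]])
f=lambda p:np.r_[proj(a,w(p,C))-ua,proj(b,w(p,C))-ub,proj(b,w(p,X))-ux].ravel()
r=least_squares(f,[.6,-.28,.2],loss="soft_l1"); p=r.x; print(p); print(f(p).reshape(-1,2).round(1).tolist())
print("bar",w(p,X[0]),"lip",w(p,[0,.108,.188]),"bowl want",w(p,[0,.138,0]))
for m in [(0.6274,-.1422),(.6116,-.1508),(.6216,-.1437)]:
    d=np.array(m)-p[:2]; print("bowl in hopper",np.array([[np.cos(p[2]),np.sin(p[2])],[-np.sin(p[2]),np.cos(p[2])]])@d)
g=np.linspace(-.15,-.06,10); print(proj(b,w(p,[[x,-.043,.355] for x in g])).round(1).tolist())
np.save("p.npy",p)
for n,s in(("side",b),("scene",a)):
    for t in("gate_bar","gate_stud","pointer_tip"): print(n,t,[(px(s,d["xy"]).round(1).tolist(),round(d["conf"],2)) for d in ctrl.boxes_of(s,t)])
E
```

```text
[ 0.64661224 -0.27628769  0.19060617]
[[-0.6, -0.7], [-2.5, -2.6], [-6.1, -4.0], [-0.6, -4.1], [0.8, -2.2], [0.3, -1.4], [-0.1, -0.7], [-1.0, -0.8], [-0.4, -0.2], [-0.3, -0.8]]
bar [[ 0.47183589 -0.31001053  0.335     ]] lip [[ 0.62615119 -0.17024362  0.188     ]] bowl want [[ 0.62046757 -0.14078693  0.        ]]
bowl in hopper [0.00653917 0.13529915]
bowl in hopper [-0.01060399  0.12984827]
bowl in hopper [0.00056003 0.13492515]
[[354.4, 262.9], [357.4, 260.5], [360.5, 258.0], [363.4, 255.6], [366.4, 253.2], [369.3, 250.8], [372.2, 248.4], [375.0, 246.1], [377.9, 243.8], [380.7, 241.5]]
side gate_bar [([353.1, 242.0], 0.88)]
side gate_stud [([351.1, 241.3], 0.59), ([310.2, 194.7], 0.51)]
side pointer_tip []
scene gate_bar []
scene gate_stud [([210.9, 181.1], 0.52), ([314.7, 220.6], 0.35)]
scene pointer_tip []
```

```bash
cat > pl.py <<'E'
import sys,json,numpy as np
# usage: pl.py x y z yaw n [x y z yaw n ...]: prints the row for each of n calls per leg, tracks commanded pose (file cmd.json)
c=np.array(json.load(open("cmd.json")))
a=list(map(float,sys.argv[1:]))
for i in range(0,len(a),5):
    g=np.array(a[i:i+4]); n=int(a[i+4])
    for k in range(n):
        t=c+(g-c)/(n-k); y=np.radians(c[3]); d=(t-c)[:3]
        X=np.array([np.cos(y),np.sin(y),0]);Y=np.array([np.sin(y),-np.cos(y),0])
        sh=np.round([d@X/.8,d@Y/.8,-d[2]/.8],4); tu=np.round(-(t[3]-c[3])/90,4)
        print("[%s,%g]"%(sh.tolist(),tu)); c=c+np.r_[(X*sh[0]+Y*sh[1])*.8,-sh[2]*.8,-tu*90]
json.dump(c.tolist(),open("cmd.json","w")); print("cmd",c.round(4))
E
echo "[0.236,0.632,0.292,-20.443]">cmd.json
python3 pl.py .43 .105 .30 -90 3
python3 - <<'E'
from h import *
a=ctrl.snapshot("scene")
for n,q,z in(("tub",(407,270),.155),("tub mid",(407,285),.08),("dish",(358,226),.03),("jar",(272,215),.08),("basket",(464,243),.09),("pin",(335,303),.05),("hopperfoot",(168,275),0)): print(n,onz(a,[q],z).round(3))
cv2.imwrite("pics/g.png",cv2.resize(np.hstack([a["color"][60:210,420:520],ctrl.snapshot("side")["color"][20:170,50:150]]),(800,600),interpolation=3)[:,:,::-1])
E
```

```text
[[0.1524, 0.1775, -0.0033],0.2576]
tub [[0.712 0.377 0.155]]
tub mid [[0.707 0.394 0.08 ]]
dish [[0.393 0.268 0.03 ]]
jar [[ 0.416 -0.054  0.08 ]]
basket [[0.514 0.624 0.09 ]]
pin [[0.77  0.169 0.05 ]]
hopperfoot [[ 0.665 -0.39   0.   ]]Traceback (most recent call last):
  File "pl.py", line 11, in <module>
    print("[%s,%g]"%(sh.tolist(),tu)); c=c+np.r_[(X*sh[0]+Y*sh[1])*.8,-sh[2]*.8,-tu*90]
                                         ~^~~~~~~~~~~~~~~~~~~~~~~~~~~~~~~~~~~~~~~~~~~~~
ValueError: operands could not be broadcast together with shapes (4,) (5,)
```

View pics/g.png

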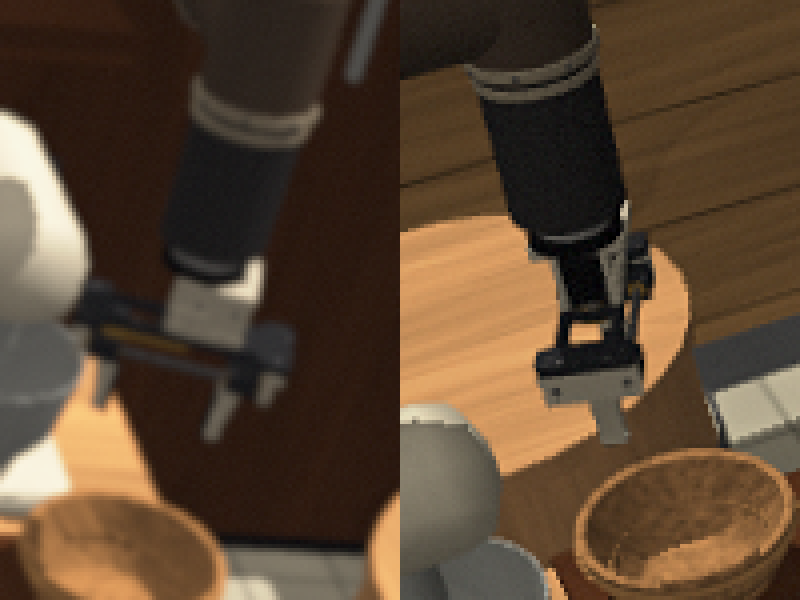

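The gripper's long side runs along tool y. A radial grip on the small bowl would therefore hit the chute. I'll nest the small bowl in the middle one first, then carry the pair by the middle bowl's rim.

```bash
sed -i 's/np.r_\[(X\*sh\[0\]+Y\*sh\[1\])\*.8,/np.r_[((X*sh[0]+Y*sh[1])*.8)[:2],/' pl.py; echo "[0.236,0.632,0.292,-20.443]">cmd.json
python3 pl.py .43 .105 .30 -90 3
```

```text
[[0.1524, 0.1775, -0.0033],0.2576]
[[0.21, 0.1032, -0.0034],0.2576]
[[0.2337, 0.0121, -0.0033],0.2577]
cmd [  0.43    0.105   0.3   -90.004]
```

Request:
{"fn": "send_rows", "kwargs": {
  "deltas": [
    [[0.0305, 0.0355, -0.0007], 0.0515],
    [[0.061, 0.071, -0.0013], 0.103],
    [[0.0914, 0.1065, -0.002], 0.1546],
    [[0.1219, 0.142, -0.0026], 0.2061],
    [[0.1524, 0.1775, -0.0033], 0.2576]
  ],
  "gripper": 1
}}

```text
clock: 2.82
tool_pos: [0.3007, 0.4551, 0.2948]
orientation: [-180.0, -0.0, -43.8]
force: [0.9, -1.4, 1.1]
opening: 0.0877
gripper_force: 0.0
```

Request:
{"fn": "send_rows", "kwargs": {
  "deltas": [
    [[0.042, 0.0206, -0.0007], 0.0515],
    [[0.084, 0.0413, -0.0014], 0.103],
    [[0.126, 0.0619, -0.002], 0.1546],
    [[0.168, 0.0826, -0.0027], 0.2061],
    [[0.21, 0.1032, -0.0034], 0.2576]
  ]
}}

```text
clock: 3.23
tool_pos: [0.3652, 0.2793, 0.2979]
orientation: [-180.0, 0.0, -67.0]
force: [1.7, -0.4, -0.7]
opening: 0.0877
gripper_force: 0.0
```

Request:
{"fn": "send_rows", "kwargs": {
  "deltas": [
    [[0.0467, 0.0024, -0.0007], 0.0515],
    [[0.0935, 0.0048, -0.0013], 0.1031],
    [[0.1402, 0.0073, -0.002], 0.1546],
    [[0.187, 0.0097, -0.0026], 0.2062],
    [[0.2337, 0.0121, -0.0033], 0.2577]
  ]
}}

```text
clock: 3.65
tool_pos: [0.4299, 0.1037, 0.3007]
orientation: [-179.9, 0.0, -90.2]
force: [0.6, 0.3, -0.3]
opening: 0.0877
gripper_force: 0.0
```

```bash
cat > look.py <<'E'
from fit import *
import sys
t,x,y=sys.argv[1],float(sys.argv[2]),float(sys.argv[3]); x0=np.array([x,y])
o=ctrl.get_obs(); print({k:np.round(o[k],4).tolist() for k in("clock","tool_pos","orientation","joint_pos","force","opening","gripper_force")})
s=ctrl.snapshot("wrist"); q=proj(s,[x,y,.07])[0]; print("expected",q)
for d in ctrl.cut_out(s,t)[:4]:
    print(px(s,d["xy"]).round(1),round(d["conf"],2),d["pixels"].sum())
    if np.linalg.norm(px(s,d["xy"])-q)<90: print("  fit",fit([(s,d["pixels"])],t,x0))
save(s,sys.argv[4])
E
python3 look.py bowl_small .522 .105 w1.png
```

```text
{'clock': 3.65, 'tool_pos': [0.4299, 0.1037, 0.3007], 'orientation': [-179.9358, 0.0475, -90.2052], 'joint_pos': [39.2649, -2.5039, -26.2488, 0.0046, -66.1754, -39.4719], 'force': [0.6183, 0.2837, -0.3236], 'opening': 0.0877, 'gripper_force': 0.0}
expected [188.4655736  200.05874899]
[191.2 197.2] 0.86 6717
  fit (array([0.51964139, 0.1058765 ]), [np.float64(0.982)])
```

```bash
python3 pl.py .4776 .1059 .16 -90 2 .4776 .1059 .107 -90 1
```

```text
[[-0.0006, -0.0297, 0.0875],-0]
[[-0.0005, -0.0298, 0.0875],-0]
[[-0.0, 0.0, 0.0662],-0]
cmd [  0.4776   0.1059   0.107  -90.004 ]
```

Request:
{"fn": "send_rows", "kwargs": {
  "deltas": [
    [[0, -0.012, 0.02], 0],
    [[0, -0.024, 0.04], 0],
    [[-0.0005, -0.036, 0.08], 0],
    [[-0.001, -0.048, 0.12], 0],
    [[-0.0011, -0.0595, 0.15], 0]
  ],
  "gripper": 0.45
}}

```text
clock: 4.17
tool_pos: [0.4772, 0.1063, 0.1783]
orientation: [180.0, 0.0, -90.0]
force: [-0.5, -0.3, -0.1]
opening: 0.0599
gripper_force: 0.0
```

Request:
{"fn": "send_rows", "kwargs": {
  "deltas": [
    [[0, 0, 0.02], 0],
    [[0, 0, 0.04], 0],
    [[0, 0, 0.06], 0],
    [[0, 0, 0.08], 0],
    [[0, 0, 0.0912], 0]
  ]
}}

```text
clock: 4.58
tool_pos: [0.4768, 0.1064, 0.1057]
orientation: [179.9, -0.0, -90.0]
force: [-0.5, -0.2, 0.0]
opening: 0.0398
gripper_force: 0.0
```

Request:
{"fn": "send_rows", "kwargs": {
  "deltas": [
    [[0, 0, 0], 0],
    [[0, 0, 0], 0],
    [[0, 0, 0], 0],
    [[0, 0, 0], 0],
    [[0, 0, 0], 0]
  ],
  "gripper": 0
}}

```text
clock: 5.0
tool_pos: [0.4779, 0.1067, 0.1082]
orientation: [-179.9, 0.1, -90.0]
force: [0.0, 0.7, 0.2]
opening: 0.0115
gripper_force: 0.3
```

Request:
{"fn": "send_rows", "kwargs": {
  "deltas": [
    [[0, 0, 0], 0],
    [[0, 0, 0], 0],
    [[0, 0, 0], 0],
    [[0, 0, 0], 0],
    [[0, 0, 0], 0]
  ]
}}

```text
clock: 5.42
tool_pos: [0.4784, 0.1066, 0.1086]
orientation: [-179.8, 0.1, -90.0]
force: [-0.8, -2.0, 7.1]
opening: 0.0095
gripper_force: 28.5
```

```bash
python3 pl.py .4776 .1059 .26 -90 1  .42 .45 .32 -90 3
```

```text
[[-0.0, 0.0, -0.1912],-0]
[[-0.1434, 0.024, -0.025],-0]
[[-0.1434, 0.024, -0.025],-0]
[[-0.1433, 0.024, -0.025],-0]
cmd [  0.42    0.45    0.32  -90.004]
```

Request:
{"fn": "send_rows", "kwargs": {
  "deltas": [
    [[0, 0, -0.03], 0],
    [[0, 0, -0.07], 0],
    [[0, 0, -0.11], 0],
    [[0, 0, -0.155], 0],
    [[0, 0, -0.1912], 0]
  ]
}}

```text
clock: 5.83
tool_pos: [0.4773, 0.1062, 0.2632]
orientation: [-179.9, 0.1, -90.0]
force: [0.8, 1.3, -1.0]
opening: 0.0088
gripper_force: 29.5
```

Request:
{"fn": "send_rows", "kwargs": {
  "deltas": [
    [[-0.02, 0.004, -0.005], 0],
    [[-0.05, 0.009, -0.01], 0],
    [[-0.08, 0.014, -0.015], 0],
    [[-0.11, 0.019, -0.02], 0],
    [[-0.1434, 0.024, -0.025], 0]
  ]
}}

```text
clock: 6.25
tool_pos: [0.4575, 0.2216, 0.2809]
orientation: [-180.0, 0.0, -90.0]
force: [1.1, -0.1, -1.4]
opening: 0.009
gripper_force: 29.5
```

Request:
{"fn": "send_rows", "kwargs": {
  "deltas": [
    [[-0.03, 0.005, -0.005], 0],
    [[-0.06, 0.01, -0.01], 0],
    [[-0.09, 0.015, -0.015], 0],
    [[-0.12, 0.02, -0.02], 0],
    [[-0.1434, 0.024, -0.025], 0]
  ]
}}

```text
clock: 6.67
tool_pos: [0.4384, 0.3373, 0.3006]
orientation: [-180.0, 0.0, -90.0]
force: [0.3, 0.1, -1.0]
opening: 0.0088
gripper_force: 29.5
```

Request:
{"fn": "send_rows", "kwargs": {
  "deltas": [
    [[-0.04, 0.005, -0.01], 0],
    [[-0.08, 0.01, -0.02], 0],
    [[-0.11, 0.015, -0.025], 0],
    [[-0.13, 0.02, -0.025], 0],
    [[-0.1433, 0.024, -0.025], 0]
  ]
}}

```text
clock: 7.08
tool_pos: [0.4191, 0.4519, 0.3199]
orientation: [180.0, 0.0, -90.0]
force: [0.8, -0.8, -1.2]
opening: 0.0089
gripper_force: 29.5
```

```bash
python3 look.py bowl_medium .49 .362 w2.png
```

```text
{'clock': 7.0833, 'tool_pos': [0.4191, 0.4519, 0.3199], 'orientation': [179.9788, 0.0024, -89.9616], 'joint_pos': [65.2723, 14.1496, -4.689, -0.0214, -71.1681, -65.227], 'force': [0.8247, -0.8062, -1.1859], 'opening': 0.0089, 'gripper_force': 29.457}
expected [207.47701988 105.11107135]
[199.3 100.4] 0.64 21784
  fit (array([0.4939097 , 0.36430395]), [np.float64(0.983)])
```

View pics/w2.png

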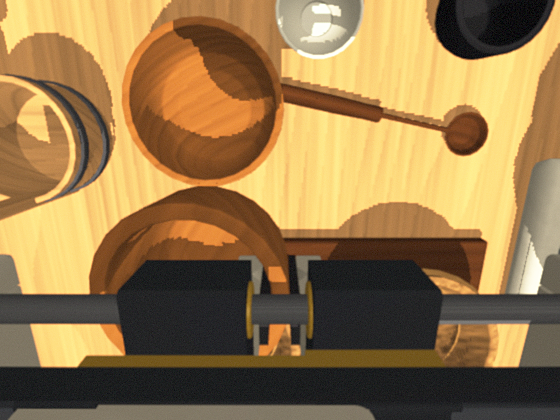

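The picture shows the middle bowl whole at (203,100), the dish at (318,20), and the held small bowl upright behind the gripper. The fit IoU is 0.98.

```bash
python3 pl.py .454 .364 .21 -90 1 .454 .364 .130 -90 1 .454 .364 .1155 -90 1
```

```text
[[0.1075, -0.0425, 0.1375],-0]
[[-0.0, 0.0, 0.1],-0]
[[-0.0, 0.0, 0.0181],-0]
cmd [  0.454    0.364    0.1155 -90.004 ]
```

Request:
{"fn": "send_rows", "kwargs": {
  "deltas": [
    [[0.03, -0.012, 0.03], 0],
    [[0.06, -0.024, 0.06], 0],
    [[0.085, -0.034, 0.095], 0],
    [[0.1, -0.04, 0.125], 0],
    [[0.1075, -0.0425, 0.1375], 0]
  ]
}}

```text
clock: 7.6
tool_pos: [0.453, 0.3603, 0.2069]
orientation: [179.8, -0.2, -90.2]
force: [-0.0, 0.7, -1.0]
opening: 0.0087
gripper_force: 29.5
```

Request:
{"fn": "send_rows", "kwargs": {
  "deltas": [
    [[0, 0, 0], 0],
    [[0, 0, 0.02], 0],
    [[0, 0, 0.05], 0],
    [[0, 0, 0.08], 0],
    [[0, 0, 0.1], 0]
  ]
}}

```text
clock: 8.02
tool_pos: [0.4539, 0.3653, 0.1301]
orientation: [-180.0, 0.1, -90.0]
force: [-0.7, 0.4, -0.7]
opening: 0.0091
gripper_force: 29.5
```

Request:
{"fn": "send_rows", "kwargs": {
  "deltas": [
    [[0, 0, 0.004], 0],
    [[0, 0, 0.008], 0],
    [[0, 0, 0.012], 0],
    [[0, 0, 0.015], 0],
    [[0, 0, 0.0181], 0]
  ]
}}

```text
clock: 8.43
tool_pos: [0.454, 0.3651, 0.1172]
orientation: [-179.9, 0.1, -90.0]
force: [-11.2, -0.8, 18.3]
opening: 0.0089
gripper_force: 30.1
```

Request:
{"fn": "send_rows", "kwargs": {
  "deltas": [
    [[0, 0, -0.002], 0],
    [[0, 0, -0.002], 0],
    [[0, 0, -0.002], 0],
    [[0, 0, -0.002], 0],
    [[0, 0, -0.002], 0]
  ]
}}

```text
clock: 8.85
tool_pos: [0.454, 0.365, 0.1181]
orientation: [-180.0, 0.1, -90.0]
force: [-3.7, 0.4, 5.2]
opening: 0.0091
gripper_force: 29.8
```

Request:
{"fn": "send_rows", "kwargs": {
  "deltas": [
    [[0, 0, 0], 0],
    [[0, 0, 0], 0],
    [[0, 0, 0], 0],
    [[0, 0, 0], 0],
    [[0, 0, 0], 0]
  ],
  "gripper": 0.15
}}

```text
clock: 9.27
tool_pos: [0.4538, 0.3642, 0.117]
orientation: [180.0, -0.0, -90.0]
force: [-0.4, -0.4, 0.4]
opening: 0.0133
gripper_force: 0.0
```

Request:
{"fn": "send_rows", "kwargs": {
  "deltas": [
    [[0, 0, 0], 0],
    [[0, 0, -0.01], 0],
    [[0, 0, -0.04], 0],
    [[0, 0, -0.07], 0],
    [[0, 0, -0.1], 0]
  ]
}}

```text
clock: 9.68
tool_pos: [0.4537, 0.3642, 0.1986]
orientation: [180.0, -0.0, -90.0]
force: [0.4, 0.4, 0.4]
opening: 0.0132
gripper_force: 0.0
```

Request:
{"fn": "send_rows", "kwargs": {
  "deltas": [
    [[0, 0.04, -0.04], 0],
    [[0, 0.07, -0.08], 0],
    [[0, 0.1, -0.12], 0],
    [[0, 0.1, -0.13], 0],
    [[0, 0.1, -0.13], 0]
  ]
}}

```text
clock: 10.1
tool_pos: [0.3735, 0.3655, 0.3059]
orientation: [-179.8, 0.4, -89.9]
force: [1.0, 0.5, 0.9]
opening: 0.0132
gripper_force: 0.0
```

```bash
echo "[0.374,0.364,0.3011,-90.004]" > cmd.json; cat > look2.py <<'E'
from fit import *
import sys
s=ctrl.snapshot("wrist"); print(ctrl.get_obs()["tool_pos"])
for t in("bowl_medium","bowl_small"):
    for d in ctrl.cut_out(s,t)[:3]: print(t,px(s,d["xy"]).round(1),round(d["conf"],2),onz(s,[px(s,d["xy"])],.075).round(4))
    m=[d for d in ctrl.cut_out(s,t)[:1]]
    if t=="bowl_medium" and m: print(fit([(s,m[0]["pixels"])],t,np.array([.494,.364])))
for x,y,r,z,c in((.494,.364,.08,.072,(0,255,0)),(.494,.364,.046,.080,(0,0,255))):
    a=np.linspace(0,6.28,60); cv2.polylines(s["color"],[np.round(proj(s,np.c_[x+r*np.cos(a),y+r*np.sin(a),0*a+z])).astype(int)],True,c,1)
save(s,sys.argv[1])
E
python3 look2.py w3.png
```

```text
[0.37354421 0.36492676 0.30359096]
bowl_medium [148.6 153.4] 0.91 [[0.5013 0.3223 0.075 ]]
(array([0.49383658, 0.36411791]), [np.float64(0.606)])
bowl_small [443.7  94.4] 0.73 [[0.224  0.2682 0.075 ]]
bowl_small [163.4 192.3] 0.62 [[0.4909 0.3608 0.075 ]]
```

View pics/w3.png

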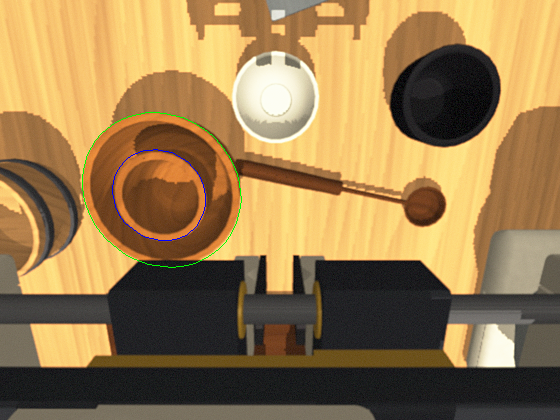

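The nest is good: both rims lie on the drawn circles, the middle bowl at about (162,190) and the small one at about (160,195). Now I pinch the middle bowl's rim on the robot side.

```bash
python3 pl.py .418 .364 .17 -90 1 .418 .364 .107 -90 1
```

```text
[[-0.0, -0.055, 0.1639],-0]
[[-0.0, 0.0, 0.0787],-0]
cmd [  0.418   0.364   0.107 -90.004]
```

Request:
{"fn": "send_rows", "kwargs": {
  "deltas": [
    [[0, -0.02, 0.04], 0],
    [[0, -0.04, 0.08], 0],
    [[0, -0.055, 0.12], 0],
    [[0, -0.055, 0.15], 0],
    [[0, -0.055, 0.1639], 0]
  ],
  "gripper": 0.15
}}

```text
clock: 10.77
tool_pos: [0.4175, 0.362, 0.1648]
orientation: [179.7, -0.4, -90.1]
force: [-0.7, 0.2, 0.8]
opening: 0.0131
gripper_force: 0.0
```

Request:
{"fn": "send_rows", "kwargs": {
  "deltas": [
    [[0, 0, 0], 0],
    [[0, 0, 0.01], 0],
    [[0, 0, 0.02], 0],
    [[0, 0, 0.03], 0],
    [[0, 0, 0.04], 0]
  ]
}}

```text
clock: 11.18
tool_pos: [0.4179, 0.3647, 0.138]
orientation: [-180.0, 0.1, -90.0]
force: [-0.6, 0.4, 0.4]
opening: 0.013
gripper_force: 0.1
```

Request:
{"fn": "send_rows", "kwargs": {
  "deltas": [
    [[0, 0, 0.01], 0],
    [[0, 0, 0.02], 0],
    [[0, 0, 0.03], 0],
    [[0, 0, 0.0387], 0],
    [[0, 0, 0.0387], 0]
  ]
}}

```text
clock: 11.6
tool_pos: [0.418, 0.3645, 0.1063]
orientation: [-180.0, -0.0, -90.0]
force: [2.8, -0.1, 1.6]
opening: 0.013
gripper_force: 2.5
```

Request:
{"fn": "send_rows", "kwargs": {
  "deltas": [
    [[0, 0, 0], 0],
    [[0, 0, 0], 0],
    [[0, 0, 0], 0],
    [[0, 0, 0], 0],
    [[0, 0, 0], 0]
  ],
  "gripper": 0
}}

```text
clock: 12.02
tool_pos: [0.4187, 0.3647, 0.1079]
orientation: [-179.9, 0.1, -90.0]
force: [5.0, -3.3, 3.9]
opening: 0.0103
gripper_force: 28.6
```

Request:
{"fn": "send_rows", "kwargs": {
  "deltas": [
    [[0, 0, -0.005], 0],
    [[0, 0, -0.01], 0],
    [[0, 0, -0.02], 0],
    [[0, 0, -0.03], 0],
    [[0, 0, -0.04], 0]
  ]
}}

```text
clock: 12.43
tool_pos: [0.417, 0.364, 0.1394]
orientation: [179.9, -0.1, -90.0]
force: [-0.3, -0.5, -2.8]
opening: 0.0081
gripper_force: 30.0
```

```bash
python3 - <<'E'
from h import *
s=ctrl.snapshot("side"); save(s,"s4.png"); a=ctrl.snapshot("scene")
im=np.hstack([cv2.resize(s["color"][120:260,130:310],(400,311)),cv2.resize(a["color"][130:300,300:480],(400,311))]); cv2.imwrite("pics/c4.png",im[:,:,::-1])
print(ctrl.get_obs()["moment"],ctrl.get_obs()["force"])
E
```

```text
[0.20622718 0.07722388 0.05082348] [ 0.69238775  0.67422189 -3.53217465]
```

View pics/c4.png

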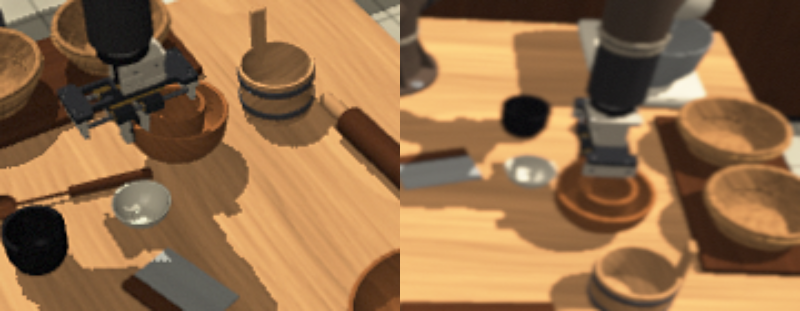

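The pair hangs level in the gripper, clear of the table. I'll check the lip prediction against the scene image and plan the carry.

```bash
echo "[0.418,0.364,0.139,-90.004]">cmd.json
python3 pl.py .418 .364 .24 -90 1 .558 .178 .24 -169.1 4
python3 - <<'E'
from hop import *; from fit import fit
p=np.load("p.npy"); a=ctrl.snapshot("scene"); print("lip pred far,near,top",proj(a,w(p,[[.04,.108,.188],[-.04,.108,.188],[.04,.108,.229]])).round(1).tolist())
b=ctrl.snapshot("side")
for s in(a,b):
  for d in ctrl.cut_out(s,"bowl_large")[:1]: print(d["conf"],fit([(s,d["pixels"])],"bowl_large",np.array([.62,-.144])))
x=a["color"][175:290,190:290].copy()
q=(proj(a,w(p,[[.04,.108,.188],[-.04,.108,.188],[.04,.108,.229]]))-[190,175])*5
im=cv2.resize(x,None,fx=5,fy=5,interpolation=3)
an=np.linspace(0,6.28,80)
for C,c in(((.620,-.144),(0,255,0)),): cv2.polylines(im,[np.round((proj(a,np.c_[C[0]+.125*np.cos(an),C[1]+.125*np.sin(an),0*an+.07])-[190,175])*5).astype(int)],True,c,1)
for k in q: cv2.circle(im,tuple(np.round(k).astype(int).tolist()),4,(255,0,0),1)
cv2.imwrite("pics/c5.png",im[:,:,::-1])
E
```

```text
[[0.0, 0.0, -0.1262],-0]
[[0.0581, -0.0438, -0.0],0.2197]
[[0.0399, -0.0608, -0.0],0.2197]
[[0.017, -0.0708, -0.0],0.2197]
[[-0.008, -0.0723, -0.0],0.2197]
cmd [   0.558    0.178    0.24  -169.096]
lip pred far,near,top [[230.8, 240.6], [229.8, 223.0], [230.1, 231.0]]
0.58 (array([ 0.62726994, -0.14157776]), [np.float64(0.942)])
0.9 (array([ 0.61036679, -0.14977192]), [np.float64(0.781)])
```

View pics/c5.png

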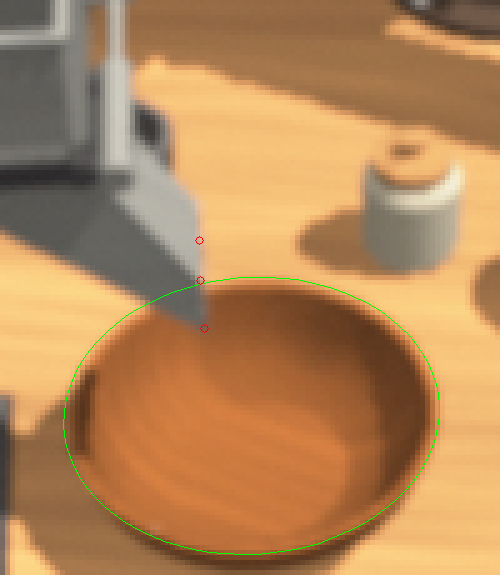

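The lip corner predictions sit on the lip at about (204,328), and the rim circle is concentric with the big bowl to within 1–2 px. I'll carry the pair over.

Request:
{"fn": "send_rows", "kwargs": {
  "deltas": [
    [[0, 0, -0.02], 0],
    [[0, 0, -0.05], 0],
    [[0, 0, -0.08], 0],
    [[0, 0, -0.11], 0],
    [[0, 0, -0.1262], 0]
  ]
}}

```text
clock: 13.15
tool_pos: [0.4182, 0.3649, 0.2425]
orientation: [-179.9, 0.1, -90.0]
force: [0.9, 1.1, -3.7]
opening: 0.0081
gripper_force: 30.0
```

Request:
{"fn": "send_rows", "kwargs": {
  "deltas": [
    [[0.01, -0.007, 0], 0.035],
    [[0.022, -0.016, 0], 0.08],
    [[0.034, -0.025, 0], 0.13],
    [[0.046, -0.034, 0], 0.175],
    [[0.0581, -0.0438, 0], 0.2197]
  ]
}}

```text
clock: 13.57
tool_pos: [0.4527, 0.3173, 0.2395]
orientation: [180.0, -0.1, -110.0]
force: [0.4, 0.6, -3.9]
opening: 0.0082
gripper_force: 30.0
```

Request:
{"fn": "send_rows", "kwargs": {
  "deltas": [
    [[0.008, -0.012, 0], 0.044],
    [[0.016, -0.024, 0], 0.088],
    [[0.024, -0.036, 0], 0.132],
    [[0.032, -0.049, 0], 0.176],
    [[0.0399, -0.0608, 0], 0.2197]
  ]
}}

```text
clock: 13.98
tool_pos: [0.4879, 0.2708, 0.2394]
orientation: [180.0, -0.1, -129.8]
force: [-0.0, 1.3, -3.0]
opening: 0.0079
gripper_force: 30.0
```

Request:
{"fn": "send_rows", "kwargs": {
  "deltas": [
    [[0.0034, -0.014, 0], 0.044],
    [[0.007, -0.028, 0], 0.088],
    [[0.01, -0.042, 0], 0.132],
    [[0.0136, -0.056, 0], 0.176],
    [[0.017, -0.0708, 0], 0.2197]
  ]
}}

```text
clock: 14.4
tool_pos: [0.5228, 0.2244, 0.2394]
orientation: [180.0, -0.1, -149.5]
force: [0.1, -0.3, -3.8]
opening: 0.0076
gripper_force: 30.0
```

Request:
{"fn": "send_rows", "kwargs": {
  "deltas": [
    [[-0.002, -0.018, 0], 0.055],
    [[-0.004, -0.036, 0], 0.11],
    [[-0.006, -0.052, 0], 0.16],
    [[-0.007, -0.064, 0], 0.2],
    [[-0.008, -0.0723, 0], 0.2197]
  ]
}}

```text
clock: 14.82
tool_pos: [0.558, 0.1776, 0.2394]
orientation: [-180.0, -0.1, -169.3]
force: [-0.4, 0.9, -3.7]
opening: 0.0076
gripper_force: 30.0
```

```bash
python3 pl.py .558 .178 .196 -169.1 1 .6055 -.0674 .196 -169.1 2 .6055 -.0674 .125 -169.1 1 .6055 -.0674 .1155 -169.1 1
```

```text
[[0.0, 0.0, 0.055],0]
[[-0.0001, -0.1562, -0.0],0]
[[-0.0001, -0.1562, -0.0001],0]
[[-0.0, -0.0, 0.0888],0]
[[-0.0, -0.0, 0.0119],0]
cmd [ 6.05500e-01 -6.74000e-02  1.15500e-01 -1.69096e+02]
```

Request:
{"fn": "send_rows", "kwargs": {
  "deltas": [
    [[0, 0, 0.012], 0],
    [[0, 0, 0.026], 0],
    [[0, 0, 0.04], 0],
    [[0, 0, 0.05], 0],
    [[0, 0, 0.055], 0]
  ]
}}

```text
clock: 15.23
tool_pos: [0.5568, 0.1784, 0.1938]
orientation: [-179.9, -0.2, -169.0]
force: [0.2, -0.5, -3.9]
opening: 0.0081
gripper_force: 30.0
```

Request:
{"fn": "send_rows", "kwargs": {
  "deltas": [
    [[0, -0.025, 0], 0],
    [[0, -0.055, 0], 0],
    [[0, -0.09, 0], 0],
    [[0, -0.125, 0], 0],
    [[-0.0001, -0.1562, 0], 0]
  ]
}}

```text
clock: 15.65
tool_pos: [0.5815, 0.0548, 0.1959]
orientation: [-180.0, -0.0, -169.0]
force: [0.2, -0.5, -3.4]
opening: 0.0076
gripper_force: 30.0
```

Request:
{"fn": "send_rows", "kwargs": {
  "deltas": [
    [[0, -0.035, 0], 0],
    [[0, -0.07, 0], 0],
    [[0, -0.105, 0], 0],
    [[0, -0.135, 0], 0],
    [[-0.0001, -0.1562, -0.0001], 0]
  ]
}}

```text
clock: 16.07
tool_pos: [0.6053, -0.0686, 0.1958]
orientation: [-180.0, -0.0, -169.1]
force: [0.6, 0.1, -2.9]
opening: 0.008
gripper_force: 30.0
```

```bash
python3 - <<'E'
from h import *
a=ctrl.snapshot("scene"); b=ctrl.snapshot("side")
im=np.hstack([cv2.resize(a["color"][160:300,180:300],(385,450),interpolation=3),cv2.resize(b["color"][180:310,260:380],(415,450),interpolation=3)]); cv2.imwrite("pics/c6.png",im[:,:,::-1])
E
```

```text
(no output)
```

View pics/c6.png

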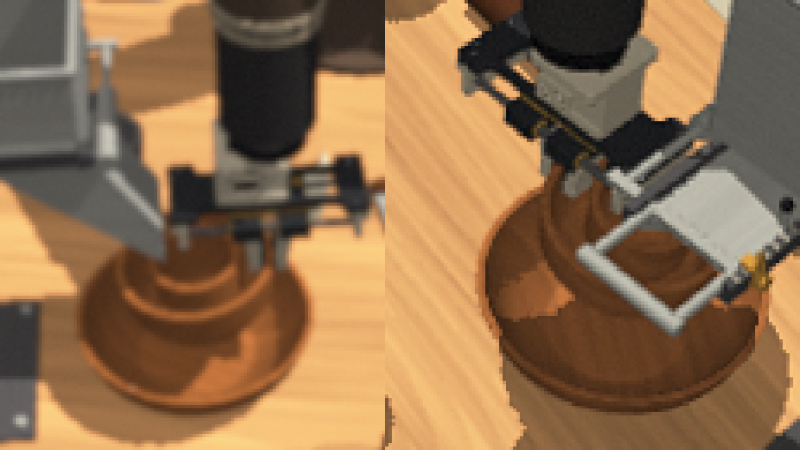

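The pair is level above the big bowl, and the gripper body just clears the lip at (165,230). I'll lower it.

Request:
{"fn": "send_rows", "kwargs": {
  "deltas": [
    [[0, 0, 0.015], 0],
    [[0, 0, 0.035], 0],
    [[0, 0, 0.055], 0],
    [[0, 0, 0.075], 0],
    [[0, 0, 0.0888], 0]
  ]
}}

```text
clock: 16.58
tool_pos: [0.6047, -0.066, 0.1237]
orientation: [180.0, -0.1, -169.0]
force: [-3.6, 8.5, 11.0]
opening: 0.0084
gripper_force: 30.2
```

Request:
{"fn": "send_rows", "kwargs": {
  "deltas": [
    [[0, 0, 0.002], 0],
    [[0, 0, 0.004], 0],
    [[0, 0, 0.006], 0],
    [[0, 0, 0.008], 0],
    [[0, 0, 0.009], 0]
  ]
}}

```text
clock: 17.0
tool_pos: [0.6066, -0.0652, 0.12]
orientation: [-180.0, 0.2, -169.0]
force: [-4.6, 8.9, 12.3]
opening: 0.0093
gripper_force: 30.7
```

Request:
{"fn": "send_rows", "kwargs": {
  "deltas": [
    [[0, 0.001, 0], 0],
    [[0, 0.002, 0], 0],
    [[0, 0.003, 0], 0],
    [[0, 0.004, 0], 0],
    [[0, 0.004, 0], 0]
  ]
}}

```text
clock: 17.42
tool_pos: [0.6058, -0.0639, 0.1193]
orientation: [-179.9, 0.1, -169.0]
force: [-0.6, -3.9, 6.1]
opening: 0.0091
gripper_force: 30.7
```

Request:
{"fn": "send_rows", "kwargs": {
  "deltas": [
    [[0, 0, 0.001], 0],
    [[0, 0, 0.002], 0],
    [[0, 0, 0.003], 0],
    [[0, 0, 0.003], 0],
    [[0, 0, 0.003], 0]
  ]
}}

```text
clock: 17.83
tool_pos: [0.6057, -0.0629, 0.1169]
orientation: [-180.0, 0.1, -169.0]
force: [-2.3, 1.8, 9.6]
opening: 0.0099
gripper_force: 30.8
```

Request:
{"fn": "send_rows", "kwargs": {
  "deltas": [
    [[0, 0, 0.0005], 0],
    [[0, 0, 0.001], 0],
    [[0, 0, 0.001], 0],
    [[0, 0, 0.001], 0],
    [[0, 0, 0.001], 0]
  ]
}}

```text
clock: 18.25
tool_pos: [0.6056, -0.0626, 0.1163]
orientation: [180.0, 0.2, -169.0]
force: [-3.2, 4.6, 11.0]
opening: 0.0099
gripper_force: 31.0
```

Request:
{"fn": "send_rows", "kwargs": {
  "deltas": [
    [[0, 0, 0], 0],
    [[0, 0, 0], 0],
    [[0, 0, 0], 0],
    [[0, 0, 0], 0],
    [[0, 0, 0], 0]
  ],
  "gripper": 0.15
}}

```text
clock: 18.67
tool_pos: [0.6047, -0.0635, 0.1146]
orientation: [180.0, 0.0, -169.1]
force: [-0.3, 3.0, 1.8]
opening: 0.013
gripper_force: 1.4
```

Request:
{"fn": "send_rows", "kwargs": {
  "deltas": [
    [[0, 0, 0], 0],
    [[0, 0, -0.005], 0],
    [[0, 0, -0.015], 0],
    [[0, 0, -0.03], 0],
    [[0, 0, -0.045], 0]
  ]
}}

```text
clock: 19.08
tool_pos: [0.6044, -0.0641, 0.1514]
orientation: [-180.0, -0.1, -169.1]
force: [-0.5, 0.1, -0.4]
opening: 0.0132
gripper_force: 0.0
```

Request:
{"fn": "send_rows", "kwargs": {
  "deltas": [
    [[0, 0, -0.02], 0],
    [[0, 0, -0.04], 0],
    [[0, 0.0125, -0.065], 0],
    [[0, 0.025, -0.09], 0],
    [[0, 0.0375, -0.115], 0]
  ]
}}

```text
clock: 19.5
tool_pos: [0.5987, -0.0346, 0.2445]
orientation: [-180.0, 0.0, -169.1]
force: [-0.1, 0.1, 0.2]
opening: 0.0129
gripper_force: 0.0
```

Request:
{"fn": "send_rows", "kwargs": {
  "deltas": [
    [[0, 0, -0.03], 0],
    [[0, 0, -0.06], 0],
    [[0, 0, -0.08], 0],
    [[0, 0, -0.09], 0],
    [[0, 0, -0.09], 0]
  ]
}}

```text
clock: 19.92
tool_pos: [0.5995, -0.0346, 0.3173]
orientation: [-180.0, 0.2, -169.1]
force: [-0.5, -0.3, 0.1]
opening: 0.013
gripper_force: 0.0
```

```bash
echo "[0.5992,-0.0348,0.3146,-169.096]">cmd.json; python3 - <<'E'
from hop import *; from fit import fit
s=ctrl.snapshot("wrist"); p=np.load("p.npy"); print(ctrl.get_obs()["tool_pos"])
P=w(p,[0,.137,0])[0]
for t in("bowl_medium","bowl_small","bowl_large"):
    for d in ctrl.boxes_of(s,t)[:3]: print(t,px(s,d["xy"]).round(1),round(d["conf"],2))
a=np.linspace(0,6.28,80); im=s["color"].copy()
for r,z,c in((.125,.07,(0,255,0)),(.08,.08,(0,0,255)),(.046,.088,(255,0,255))):
    cv2.polylines(im,[np.round(proj(s,np.c_[P[0]+r*np.cos(a),P[1]+r*np.sin(a),0*a+z])).astype(int)],True,c,1)
b=ctrl.snapshot("side")["color"][180:310,260:380]
out=np.zeros((420,800,3),np.uint8); out[:,:560]=im; out[:260,560:]=cv2.resize(b,(240,260),interpolation=3)
cv2.imwrite("pics/w7.png",out[:,:,::-1])
E
```

```text
[ 0.59894665 -0.03456088  0.31548949]
bowl_medium [173.7 159.9] 0.59
bowl_small [179.3 202.1] 0.59
bowl_small [147.3 123.7] 0.42
bowl_large [146.5 126.2] 0.78
```

View pics/w7.png

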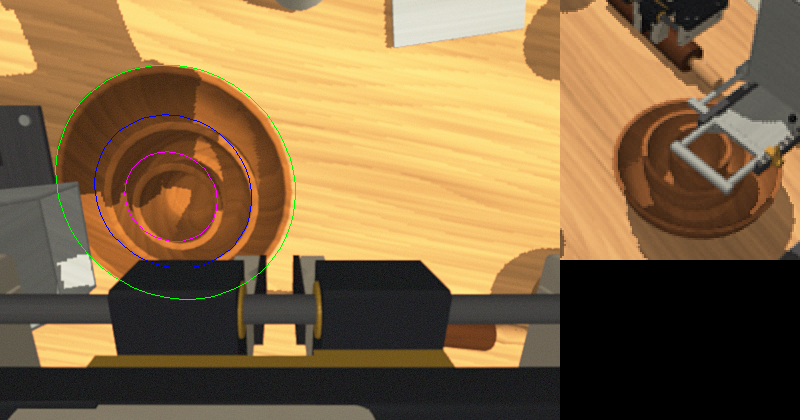

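The nest is in place: rims concentric within about 10 mm, with the small bowl at about (181,203) just beyond the lip at (90,285). I'll measure the rims numerically from a clearer vantage to check they are level.

Request:
{"fn": "send_rows", "kwargs": {
  "deltas": [
    [[-0.02, 0, -0.01], 0],
    [[-0.04, 0, -0.02], 0],
    [[-0.06, 0, -0.03], 0],
    [[-0.07, 0, -0.03], 0],
    [[-0.07, 0, -0.03], 0]
  ]
}}

```text
clock: 20.58
tool_pos: [0.655, -0.0235, 0.3371]
orientation: [-180.0, -0.1, -169.1]
force: [-0.5, -0.2, -0.7]
opening: 0.0133
gripper_force: 0.0
```

```bash
python3 pl.py .5992 -.0348 .3146 -169.096 1 >/dev/null; cat > nest.py <<'E'
from hop import *
p=np.load("p.npy"); c,sn=np.cos(p[2]),np.sin(p[2]); H=np.array([[c,sn],[-sn,c]])
s=ctrl.snapshot("wrist"); g=cv2.cvtColor(s["color"],cv2.COLOR_RGB2GRAY)
for t,R,z in(("bowl_large",.125,.07),("bowl_medium",.08,.08),("bowl_small",.046,.088)):
    for d in ctrl.cut_out(s,t)[:2]:
        m=d["pixels"].astype(np.uint8); cs=max(cv2.findContours(m,0,1)[0],key=cv2.contourArea); h=cv2.convexHull(cs)[:,0]
        ct=cs[:,0].astype(float); ct=ct[(ct[:,1]<240)]
        def f(q,uv=ct,R=R,z=z):  # tilted circle: z = z + a dx + b dy
            o,D=ray(s,uv); n=np.array([-q[2],-q[3],1]); P0=np.array([q[0],q[1],z+q[4]])
            X=o+D*(((P0-o)@n)/(D@n))[:,None]; return np.linalg.norm(X-P0,axis=1)-R
        x0=np.r_[w(p,[0,.138,0])[0][:2],0,0,0]
        r=least_squares(lambda q:f(np.r_[q,0,0,0])*1e3,x0[:2],loss="soft_l1"); e=f(np.r_[r.x,0,0,0])
        r2=least_squares(lambda q:np.r_[f(np.r_[q,0])*1e3],x0[:4],loss="soft_l1")
        print(t,round(d["conf"],2),px(s,d["xy"]).round(),"flat hopper xy",(H@(r.x-p[:2])).round(4),"med|e|mm",np.median(abs(e))*1e3,"n",len(ct),"| tilt fit",(H@(r2.x[:2]-p[:2])).round(4),np.degrees(r2.x[2:]).round(1))
save(s,"w8.png")
E
python3 nest.py
```

```text
bowl_large 0.8 [173.  63.] flat hopper xy [0.0002 0.1353] med|e|mm 2.274846276630403 n 614 | tilt fit [-0.0003  0.1329] [-2.3  7.6]
bowl_large 0.34 [177. 149.] flat hopper xy [-0.1008  0.1077] med|e|mm 30.00920860712035 n 255 | tilt fit [-0.0536  0.1983] [70.7 64.7]
bowl_medium 0.74 [190. 105.] flat hopper xy [0.006  0.1451] med|e|mm 1.4265216748400034 n 437 | tilt fit [0.0062 0.144 ] [-2.1  3.2]
bowl_medium 0.7 [546. 247.] flat hopper xy [0.03   0.5074] med|e|mm 3.5307734003013764 n 45 | tilt fit [0.1693 0.5373] [ -0.4 -42.6]
bowl_small 0.73 [178. 149.] flat hopper xy [0.0098 0.1445] med|e|mm 0.968397603403448 n 262 | tilt fit [0.0105 0.1472] [ -4.2 -23.9]
```

The big bowl measures hopper (0,135), the middle one (6,145) and the small one (10,145) mm. That puts the middle bowl near the edge of the big bowl's flat floor. I'll regrip the rim and slide the pair about 6 mm back to centre.

Request:
{"fn": "send_rows", "kwargs": {
  "deltas": [
    [[0.03, 0, 0.02], 0],
    [[0.06, 0, 0.05], 0],
    [[0.07, 0, 0.08], 0],
    [[0.07, 0, 0.08], 0],
    [[0.07, 0, 0.08], 0]
  ],
  "gripper": 0.15
}}

```text
clock: 21.2
tool_pos: [0.598, -0.0347, 0.2746]
orientation: [-180.0, -0.1, -169.1]
force: [0.8, -0.1, 0.9]
opening: 0.013
gripper_force: 0.0
```

Request:
{"fn": "send_rows", "kwargs": {
  "deltas": [
    [[0, 0, 0.04], 0],
    [[0, 0, 0.08], 0],
    [[0, -0.015, 0.11], 0],
    [[0, -0.03, 0.12], 0],
    [[0, -0.0375, 0.12], 0]
  ]
}}

```text
clock: 21.62
tool_pos: [0.605, -0.0649, 0.1778]
orientation: [-180.0, -0.1, -169.1]
force: [0.3, -0.1, 0.4]
opening: 0.0128
gripper_force: 0.0
```

Request:
{"fn": "send_rows", "kwargs": {
  "deltas": [
    [[0, 0, 0], 0],
    [[0, 0, 0.015], 0],
    [[0, 0, 0.03], 0],
    [[0, 0, 0.045], 0],
    [[0, 0, 0.06], 0]
  ]
}}

```text
clock: 22.03
tool_pos: [0.6067, -0.0635, 0.1333]
orientation: [-180.0, 0.3, -169.1]
force: [1.0, 0.5, 0.2]
opening: 0.013
gripper_force: 0.2
```

Request:
{"fn": "send_rows", "kwargs": {
  "deltas": [
    [[0, 0, 0.01], 0],
    [[0, 0, 0.018], 0],
    [[0, 0, 0.018], 0],
    [[0, 0, 0.018], 0],
    [[0, 0, 0.018], 0]
  ]
}}

```text
clock: 22.45
tool_pos: [0.6052, -0.0637, 0.1173]
orientation: [-180.0, 0.1, -169.1]
force: [0.7, 0.3, 0.6]
opening: 0.0131
gripper_force: 0.1
```

Request:
{"fn": "send_rows", "kwargs": {
  "deltas": [
    [[0, 0, 0], 0],
    [[0, 0, 0], 0],
    [[0, 0, 0], 0],
    [[0, 0, 0], 0],
    [[0, 0, 0], 0]
  ],
  "gripper": 0
}}

```text
clock: 22.87
tool_pos: [0.6055, -0.0637, 0.1178]
orientation: [-180.0, 0.1, -169.1]
force: [-1.6, 1.8, 5.9]
opening: 0.0093
gripper_force: 29.8
```

Slide it, with a slight upward relief, then release.

Request:
{"fn": "send_rows", "kwargs": {
  "deltas": [
    [[0.0015, -0.0015, -0.0005], 0],
    [[0.003, -0.003, -0.001], 0],
    [[0.005, -0.005, -0.001], 0],
    [[0.0065, -0.0065, -0.001], 0],
    [[0.0075, -0.0075, -0.001], 0]
  ]
}}

```text
clock: 23.28
tool_pos: [0.6021, -0.0697, 0.1194]
orientation: [-180.0, 0.3, -169.0]
force: [0.1, 7.3, 7.7]
opening: 0.0098
gripper_force: 29.8
```

Request:
{"fn": "send_rows", "kwargs": {
  "deltas": [
    [[0, 0, 0.0005], 0],
    [[0, 0, 0.001], 0],
    [[0, 0, 0.001], 0],
    [[0, 0, 0.001], 0],
    [[0, 0, 0.001], 0]
  ]
}}

```text
clock: 23.7
tool_pos: [0.6022, -0.0697, 0.1186]
orientation: [-180.0, 0.3, -169.0]
force: [-0.1, 7.2, 7.6]
opening: 0.0095
gripper_force: 29.9
```

Request:
{"fn": "send_rows", "kwargs": {
  "deltas": [
    [[0, 0, 0], 0],
    [[0, 0, 0], 0],
    [[0, 0, 0], 0],
    [[0, 0, 0], 0],
    [[0, 0, 0], 0]
  ],
  "gripper": 0.15
}}

```text
clock: 24.12
tool_pos: [0.5998, -0.071, 0.1163]
orientation: [-180.0, -0.0, -169.1]
force: [-0.3, 1.0, 0.7]
opening: 0.013
gripper_force: 0.7
```

Request:
{"fn": "send_rows", "kwargs": {
  "deltas": [
    [[0, 0, 0], 0],
    [[0, 0, -0.01], 0],
    [[0, 0, -0.03], 0],
    [[0, 0, -0.06], 0],
    [[0, 0, -0.09], 0]
  ]
}}

```text
clock: 24.53
tool_pos: [0.5992, -0.0712, 0.189]
orientation: [-180.0, -0.1, -169.1]
force: [1.1, 0.0, 0.2]
opening: 0.013
gripper_force: 0.0
```

Request:
{"fn": "send_rows", "kwargs": {
  "deltas": [
    [[0, 0.02, -0.03], 0],
    [[0, 0.045, -0.07], 0],
    [[-0.03, 0.045, -0.11], 0],
    [[-0.07, 0.045, -0.15], 0],
    [[-0.07, 0.045, -0.19], 0]
  ]
}}

```text
clock: 24.95
tool_pos: [0.6502, -0.0242, 0.3412]
orientation: [-180.0, -0.0, -169.0]
force: [0.6, 0.5, -0.5]
opening: 0.0131
gripper_force: 0.0
```

```bash
python3 nest.py; python3 -c "
from h import *
print(ctrl.get_obs())"
```

```text
bowl_large 0.81 [192.  72.] flat hopper xy [-0.0002  0.1352] med|e|mm 1.5153153127509533 n 591 | tilt fit [-0.      0.1335] [-3.3  6.6]
bowl_medium 0.93 [185. 109.] flat hopper xy [0.0036 0.1393] med|e|mm 1.3948187512154293 n 428 | tilt fit [0.0039 0.1382] [-2.4  3.4]
bowl_small 0.79 [175. 150.] flat hopper xy [0.0073 0.1391] med|e|mm 0.98810391767791 n 258 | tilt fit [0.0079 0.1418] [ -4.8 -24.2]
{'clock': 25.15, 'joint_pos': array([ 1.49888087e+01,  1.65760170e+01,  1.40270283e+00, -2.79137310e-03,
       -7.47291776e+01, -9.40991633e+01]), 'qvel': array([-0.09337548,  0.94793565, -2.84685549, -0.66047074,  0.66840156,
       -0.00726778]), 'tau': array([ 9.16959671e-02, -5.53646171e+01,  3.20055771e+01,  7.64454424e+00,
       -1.54785826e-01,  3.16997772e-03]), 'tool_pos': array([ 0.64811686, -0.02501367,  0.34160667]), 'orientation': array([ 1.79990343e+02,  9.70661655e-02, -1.69111096e+02]), 'force': array([ 0.48807807, -0.2825776 , -1.17178129]), 'moment': array([ 0.05120825, -0.05523434,  0.0024895 ]), 'gripper_force': 0.0, 'opening': 0.012960941240999491}
```

The middle bowl is now within about 4 mm of the big bowl's centre, and the small bowl's centre is 31 mm beyond the lip. On to the gate.

```bash
echo "[0.6483,-0.0254,0.3402,-169.096]">cmd.json
python3 pl.py .47 -.02 .50 -130 2 .43 -.29 .50 -79.1 2; python3 -c "
import numpy as np;print(np.load('p.npy'))"
```

```text
[[0.1088, 0.0244, -0.0999],-0.2172]
[[0.0943, 0.0594, -0.0999],-0.2172]
[[0.1454, -0.0893, 0.0],-0.2828]
[[0.1696, -0.0182, 0.0001],-0.2828]
cmd [  0.43   -0.29    0.5   -79.096]
[ 0.64661224 -0.27628769  0.19060617]
```

Request:
{"fn": "send_rows", "kwargs": {
  "deltas": [
    [[0.02, 0.005, -0.02], -0.0434],
    [[0.044, 0.01, -0.04], -0.087],
    [[0.066, 0.015, -0.06], -0.13],
    [[0.088, 0.02, -0.08], -0.174],
    [[0.1088, 0.0244, -0.0999], -0.2172]
  ],
  "gripper": 0.45
}}

```text
clock: 25.57
tool_pos: [0.557, -0.0226, 0.4198]
orientation: [180.0, -0.1, -149.4]
force: [0.4, 0.3, 0.3]
opening: 0.0377
gripper_force: 0.0
```

Request:
{"fn": "send_rows", "kwargs": {
  "deltas": [
    [[0.019, 0.012, -0.02], -0.0434],
    [[0.038, 0.024, -0.04], -0.087],
    [[0.057, 0.036, -0.06], -0.13],
    [[0.076, 0.048, -0.08], -0.174],
    [[0.0943, 0.0594, -0.0999], -0.2172]
  ]
}}

```text
clock: 25.98
tool_pos: [0.468, -0.0199, 0.4999]
orientation: [179.9, -0.1, -129.8]
force: [1.3, 0.4, -0.4]
opening: 0.0397
gripper_force: 0.0
```

Request:
{"fn": "send_rows", "kwargs": {
  "deltas": [
    [[0.029, -0.018, 0], -0.0566],
    [[0.058, -0.036, 0], -0.113],
    [[0.087, -0.054, 0], -0.17],
    [[0.116, -0.072, 0], -0.226],
    [[0.1454, -0.0893, 0], -0.2828]
  ]
}}

```text
clock: 26.4
tool_pos: [0.4485, -0.1557, 0.4993]
orientation: [179.9, -0.0, -104.3]
force: [0.9, -1.1, -0.0]
opening: 0.0395
gripper_force: 0.0
```

Request:
{"fn": "send_rows", "kwargs": {
  "deltas": [
    [[0.036, -0.004, 0], -0.0566],
    [[0.072, -0.008, 0], -0.113],
    [[0.108, -0.012, 0], -0.17],
    [[0.144, -0.016, 0], -0.226],
    [[0.1696, -0.0182, 0.0001], -0.2828]
  ]
}}

```text
clock: 26.82
tool_pos: [0.4284, -0.2913, 0.4989]
orientation: [179.9, 0.1, -78.9]
force: [1.0, 0.4, 0.4]
opening: 0.0393
gripper_force: 0.0
```

```bash
cat > gate.py <<'E'
from hop import *
p=np.load("p.npy"); c,sn=np.cos(p[2]),np.sin(p[2]); H=np.array([[c,sn],[-sn,c]])
o=ctrl.get_obs(); print(o["clock"],o["tool_pos"],o["orientation"],o["opening"],o["force"])
hx=lambda X:(H@(np.array(X)[:2]-p[:2])).round(4)
s=ctrl.snapshot("wrist"); save(s,"w9.png")
print("pred bar ends/stud",proj(s,w(p,[[-.178,0,.335],[-.063,-.031,.355]])).round(1).tolist())
for t,z in(("gate_bar",.335),("gate_stud",.355),("pointer_tip",.355)):
    for d in ctrl.boxes_of(s,t)[:3]:
        print(t,px(s,d["xy"]).round(1),round(d["conf"],2),"hopper xy",hx(onz(s,[px(s,d["xy"])],z)[0]))
im=s["color"].astype(int); hsv=cv2.cvtColor(s["color"],cv2.COLOR_RGB2HSV)
def blobs(m,name,z,mn):
    n,l,st,ce=cv2.connectedComponentsWithStats(m.astype(np.uint8))
    for i in range(1,n):
        X=onz(s,[ce[i]],z)[0]; q=hx(X)
        if st[i,4]>=mn and -.2<q[0]<-.03 and -.08<q[1]<.03: print(name,ce[i].round(1),st[i],q)
blobs(s["color"].max(2)<45,"black",.355,15)
blobs((hsv[...,0]>12)&(hsv[...,0]<32)&(hsv[...,1]>110)&(hsv[...,2]>70),"brass",.355,10)
E
python3 gate.py
```

```text
26.8167 [ 0.42843492 -0.29131548  0.49885481] [ 1.79862645e+02  6.31971581e-02 -7.89077007e+01] 0.03931927527785868 [0.97498404 0.39930237 0.43006222]
pred bar ends/stud [[229.5, 185.6], [60.1, 147.7]]
gate_bar [117.2 186.4] 0.86 hopper xy [-0.0894  0.0007]
gate_bar [178.2 216.2] 0.32 hopper xy [-0.1354  0.0252]
gate_stud [119.4 187.9] 0.95 hopper xy [-0.1008 -0.0023]
pointer_tip [129.5 121.6] 0.82 hopper xy [-0.1141 -0.0487]
pointer_tip [273.7 341.8] 0.56 hopper xy [-0.2128  0.1297]
pointer_tip [ 94.7 133.4] 0.38 hopper xy [-0.0889 -0.0408]
black [164.6 128.1] [160 124   9  11  58] [-0.1378 -0.0444]
black [ 55.4 147.6] [ 48 142  16  13 157] [-0.0597 -0.031 ]
brass [ 71.4 104.4] [  49   83   46   42 1517] [-0.0761 -0.0599]
brass [121.6 124.4] [ 65 107  77  32 713] [-0.1084 -0.0468]
brass [186.7 181.4] [ 151  145   68   79 4156] [-0.1502 -0.0071]
```

```bash
cat > gate2.py <<'E'
from hop import *
p=np.load("p.npy"); c,sn=np.cos(p[2]),np.sin(p[2]); H=np.array([[c,sn],[-sn,c]])
hx=lambda X:np.r_[H@(np.array(X)[:2]-p[:2]),X[2]].round(4)
O={}
for n in("wrist","side"):
    s=ctrl.snapshot(n); hsv=cv2.cvtColor(s["color"],cv2.COLOR_RGB2HSV)
    for t in("pointer_tip",):
        for d in ctrl.cut_out(s,t)[:2]:
            m=d["pixels"]; ys,xs=np.nonzero(m); print(n,t,round(d["conf"],2),px(s,d["xy"]).round(1),len(xs),"col",xs.min(),xs.max(),"row",ys.min(),ys.max(), "hsv",np.median(hsv[m],0), [hx(onz(s,[px(s,d["xy"])],z)[0])[:2].tolist() for z in(.335,.345,.355)])
    # brass compare window
    q=np.round(proj(s,w(p,[[-.114,-.043,.35]]))[0]).astype(int); print(n,"win",q)
    x0,y0=q-[26,20] if n=="wrist" else q-[12,10]
    x1,y1=q+[26,20] if n=="wrist" else q+[12,10]
    W=s["color"][y0:y1,x0:x1].astype(int); sat=hsv[y0:y1,x0:x1]
    step=2 if n=="wrist" else 1
    print(x0,y0); 
    for r in sat[::step,::step]: print("".join("B" if (h>14 and h<30 and S>150 and v>60) else "#" if v<50 else "o" if S>90 else "." for h,S,v in r))
    k=s["color"].max(2)<45; nn,l,st,ce=cv2.connectedComponentsWithStats(k.astype(np.uint8)); e=proj(s,w(p,[[-.062,-.031,.355]]))[0]
    i=1+np.argmin(np.linalg.norm(ce[1:]-e,axis=1)); print("stud",ce[i],st[i],"exp",e); O[n]=(s,ce[i])
print("stud tri",hx(tri(list(O.values()))))
E
python3 gate2.py
```

```text
wrist pointer_tip 0.89 [130.6 119.8] 547 col 117 141 row 106 137 hsv [ 19. 209. 164.] [[-0.1059, -0.049], [-0.1102, -0.0491], [-0.1145, -0.0491]]
wrist win [134 129]
108 109
.......BBBBBBBBB..#...#...
.......BBBBBBBBB.#..#.....
.......BBBBBBBBB......#...
.......BBBBBBBBB.#........
.....oBBBBBBBBBBBo#.##....
....oBBBBBBBBBBBBo........
....oBBBBBBBBB.........#..
....oBBBBBBBBB.........###
......oBBBBBBB..........#.
......oBBBBBBB............
.......BBBBBBB.........###
.......BBBBBBBo........#..
.......BBBBBBBB........#..
oooooooBBBBBBBBo..........
.......oBBBBBBo...........
..........................
..........................
..........................
......................oooo
......................oooo
stud [ 56.32098765 147.01851852] [ 49 141  16  13 162] exp [ 59.55154597 147.07759597]
side win [365 256]
353 246
........................
........................
........................
........................
........................
......................##
.....................###
...........oo..Bo...###o
..........oBBBBBB..###oo
..........BBBBBBB.###ooo
oo........BBBBBBBo#.oooo
ooo........oBBBBB#oooooo
oooo........oBBBBooooooo
oooo.........BBBBBBooooo
ooo.........#BBBBBBooooo
oo...###..##oBBBBBBooooo
.....#######oBBBBBoooooo
.....######ooooBBBoooooo
.....#####oooooooooooooo
....#####ooooooooooooooo
stud [375.81818182 238.81818182] [374 237   4   4  11] exp [375.99026483 238.92775694]
stud tri [-0.0613 -0.0309  0.3556]
```

```bash
python3 pl.py .43 -.29 .60 -79.1 1 .5337 -.298 .60 -79.1 1
```

```text
[[0.0, -0.0, -0.125],0]
[[0.0344, -0.1254, -0.0],0]
cmd [  0.5337  -0.298    0.6    -79.096 ]
```

Request:
{"fn": "send_rows", "kwargs": {
  "deltas": [
    [[0, 0, -0.03], 0],
    [[0, 0, -0.06], 0],
    [[0, 0, -0.09], 0],
    [[0, 0, -0.12], 0],
    [[0, 0, -0.125], 0]
  ]
}}

```text
clock: 27.63
tool_pos: [0.4298, -0.2892, 0.6044]
orientation: [-179.7, -0.2, -79.1]
force: [-0.7, -0.0, 0.5]
opening: 0.0394
gripper_force: 0.0
```

Request:
{"fn": "send_rows", "kwargs": {
  "deltas": [
    [[0.01, -0.03, 0], 0],
    [[0.02, -0.07, 0], 0],
    [[0.03, -0.1, 0], 0],
    [[0.0344, -0.1254, 0], 0],
    [[0.0344, -0.1254, 0], 0]
  ]
}}

```text
clock: 28.05
tool_pos: [0.5374, -0.2964, 0.5966]
orientation: [179.8, 0.2, -79.0]
force: [0.4, 1.3, -1.8]
opening: 0.0397
gripper_force: 0.0
```

```bash
python3 - <<'E'
from hop import *
p=np.load("p.npy"); c,sn=np.cos(p[2]),np.sin(p[2]); H=np.array([[c,sn],[-sn,c]])
hx=lambda X:np.r_[H@(np.array(X)[:2]-p[:2]),X[2]].round(4)
s=ctrl.snapshot("wrist"); hsv=cv2.cvtColor(s["color"],cv2.COLOR_RGB2HSV); print(ctrl.get_obs()["tool_pos"],"cam",hx(ray(s,[[1,1]])[0]))
for d in ctrl.cut_out(s,"pointer_tip")[:2]:
    ys,xs=np.nonzero(d["pixels"]); print(round(d["conf"],2),len(xs),xs.min(),xs.max(),ys.min(),ys.max(),[hx(onz(s,[[x,np.mean(ys)]],.35)[0]).tolist() for x in(xs.min(),xs.mean(),xs.max()+1)])
q=np.round(proj(s,w(p,[[-.112,-.043,.35]]))[0]).astype(int); x0,y0=q-[24,22]; print(x0,y0)
for r in hsv[y0:y0+44,x0:x0+48]: print("".join("B" if (h>14 and h<30 and S>150 and v>60) else "#" if v<50 else "o" if S>90 else "." for h,S,v in r))
k=s["color"].max(2)<45; nn,l,st,ce=cv2.connectedComponentsWithStats(k.astype(np.uint8)); e=proj(s,w(p,[[-.062,-.031,.355]]))[0]
for i in np.argsort(np.linalg.norm(ce[1:]-e,axis=1))[:3]+1: print("stud",ce[i],st[i],"exp",e,hx(onz(s,[ce[i]],.355)[0]))
for d in ctrl.cut_out(s,"gate_bar")[:2]:
    ys,xs=np.nonzero(d["pixels"]); print("gate",round(d["conf"],2),xs.min(),xs.max(),ys.min(),ys.max(),[hx(onz(s,[[x,np.mean(ys)]],.335)[0]).tolist() for x in(xs.min(),xs.max()+1)])
print(proj(s,w(p,[[-.178,0,.335]])))
E
```

```text
[ 0.53584112 -0.29651316  0.59755785] cam [-0.1106 -0.0776  0.6883]
0.55 238 271 282 136 158 [[-0.1034, -0.0485, 0.35], [-0.1089, -0.0485, 0.35], [-0.1155, -0.0485, 0.35]]
256 130
.............oBBoooooooooooooooooooooooooooooooo
.............ooooooooooooooooooooooooooooooooooo
............ooBooooooooooooooooooooooooooooooooo
............oBBooooooooooooooooooooooooooooooooo
.............ooooooooooooooooooooooooooooooooooo
.............oBBBoBooooooooooooooooooooooooooooo
.............oBBBBBBBBBBBBBooooooooooooooooooooo
.............oBBBBBBBBBBBBBooooooooooooooooooooo
oooo........ooBBBBBBBBBBBBBooooooooooooooooooooo
ooooooooooooooBBBBBBBBBBBBBooooooooooooooooooooo
oooooBoBoooBooBBBBBBBBBBBBBooooooooooooooooooooo
ooooooooooooooBBBBBBBBBBBBBooooooooooooooooooooo
ooooBooBooooooBBBBBBBBBBBBBooooooooooooooooooooo
oooooBooooooooBBBBBBBBBBBBoooooooooooooooooooooo
oooooBoooooooooBBBBBBBBBBBoooooooooooooooooooooo
BoooBoBBoooooooBBBBBBBBBBBoooooooooooooooooooooo
BBoBoBoBBBoooBBBBBBBBBBBBBBooBBooBoooooooooooooo
oooooooooooooooBBBBBBBBBBBoooooooooooooooooooooo
...............oBBBBBBBBBo............
[... 876 characters left out ...]
oooooooooooooooo
.............................ooooooooooooooooooo
.............................ooooooooooooooooooo
.............................ooooooooooooooooooo
.............................ooooooooooooooooooo
.............................ooooooooooooooooooo
.............................ooooooooooooooooooo
.............................ooooooooooooooooooo
stud [227.25       164.57692308] [224 161   8   8  52] exp [229.9217456  164.66566331] [-0.0593 -0.0311  0.355 ]
stud [229. 148.] [229 148   1   1   1] exp [229.9217456  164.66566331] [-0.0618 -0.0475  0.355 ]
stud [236.26 225.3 ] [220 225  36   2  50] exp [229.9217456  164.66566331] [-0.066   0.0334  0.355 ]
[[339.71848564 190.52970087]]
```

The clip is at col 276.3 and the stud at col 227.3, which puts the mark at about 49 mm of gate travel. Now down onto the bar.

```bash
python3 pl.py .4748 -.3095 .52 -79.1 1 .4748 -.3095 .382 -79.1 1; cp cmd.json c0.json; python3 pl.py .4266 -.3189 .382 -79.1 1; cp c0.json cmd.json
```

```text
[[0.0002, 0.075, 0.1],0]
[[-0.0, 0.0, 0.1724],0]
cmd [  0.4748  -0.3095   0.382  -79.096 ]
[[0.0001, 0.0614, 0.0],0]
cmd [  0.4266  -0.3189   0.382  -79.096 ]
```

Request:
{"fn": "send_rows", "kwargs": {
  "deltas": [
    [[0, 0.03, 0], 0],
    [[0, 0.06, 0.01], 0],
    [[0, 0.075, 0.04], 0],
    [[0.0002, 0.075, 0.08], 0],
    [[0.0002, 0.075, 0.1], 0]
  ]
}}

```text
clock: 28.62
tool_pos: [0.472, -0.3084, 0.5191]
orientation: [-179.9, 0.0, -79.1]
force: [0.9, 0.1, -0.2]
opening: 0.0394
gripper_force: 0.0
```

Request:
{"fn": "send_rows", "kwargs": {
  "deltas": [
    [[0, 0, 0.02], 0],
    [[0, 0, 0.04], 0],
    [[0, 0, 0.06], 0],
    [[0, 0, 0.08], 0],
    [[0, 0, 0.1], 0]
  ]
}}

```text
clock: 29.03
tool_pos: [0.4734, -0.3087, 0.4408]
orientation: [-179.9, -0.1, -79.1]
force: [-0.3, -0.0, 0.7]
opening: 0.0393
gripper_force: 0.0
```

Request:
{"fn": "send_rows", "kwargs": {
  "deltas": [
    [[0, 0, 0.02], 0],
    [[0, 0, 0.04], 0],
    [[0, 0, 0.06], 0],
    [[0, 0, 0.0724], 0],
    [[0, 0, 0.0724], 0]
  ]
}}

```text
clock: 29.45
tool_pos: [0.4733, -0.3085, 0.381]
orientation: [179.9, 0.1, -79.1]
force: [1.3, 0.1, -0.3]
opening: 0.0396
gripper_force: 0.0
```

Request:
{"fn": "send_rows", "kwargs": {
  "deltas": [
    [[0, 0, 0], 0],
    [[0, 0, 0], 0],
    [[0, 0, 0], 0],
    [[0, 0, 0], 0],
    [[0, 0, 0], 0]
  ],
  "gripper": 0
}}

```text
clock: 29.87
tool_pos: [0.4751, -0.309, 0.3829]
orientation: [-179.9, -0.0, -79.1]
force: [4.5, 1.5, 1.2]
opening: 0.012
gripper_force: 30.2
```

Request:
{"fn": "send_rows", "kwargs": {
  "deltas": [
    [[0, 0, 0], 0],
    [[0, 0, 0], 0],
    [[0, 0, 0], 0],
    [[0, 0, 0], 0],
    [[0, 0, 0], 0]
  ]
}}

```text
clock: 30.28
tool_pos: [0.4751, -0.309, 0.3829]
orientation: [-179.9, -0.0, -79.1]
force: [2.7, 1.5, 6.1]
opening: 0.0121
gripper_force: 30.0
```

Request:
{"fn": "send_rows", "kwargs": {
  "deltas": [
    [[0, 0.008, 0], 0],
    [[0, 0.018, 0], 0],
    [[0, 0.028, 0], 0],
    [[0, 0.038, 0], 0],
    [[0, 0.046, 0], 0]
  ]
}}

```text
clock: 30.7
tool_pos: [0.441, -0.3156, 0.3829]
orientation: [-179.6, -0.1, -79.0]
force: [13.0, 3.6, 1.7]
opening: 0.0117
gripper_force: 30.0
```

Request:
{"fn": "send_rows", "kwargs": {
  "deltas": [
    [[0, 0.005, 0], 0],
    [[0, 0.01, 0], 0],
    [[0, 0.0145, 0], 0],
    [[0, 0.0145, 0], 0],
    [[0, 0.0145, 0], 0]
  ]
}}

```text
clock: 31.12
tool_pos: [0.43, -0.3177, 0.3829]
orientation: [-179.6, -0.1, -79.0]
force: [12.6, 4.5, 2.2]
opening: 0.0118
gripper_force: 30.0
```

```bash
cat > chk.py <<'E'
from hop import *
p=np.load("p.npy"); c,sn=np.cos(p[2]),np.sin(p[2]); H=np.array([[c,sn],[-sn,c]])
hx=lambda X:np.r_[H@(np.array(X)[:2]-p[:2]),X[2]].round(4)
o=ctrl.get_obs(); print(o["clock"],"tcp",hx(o["tool_pos"]),o["force"],o["opening"],o["gripper_force"])
for n in("wrist","side"):
    s=ctrl.snapshot(n); hsv=cv2.cvtColor(s["color"],cv2.COLOR_RGB2HSV).astype(int)
    for d in ctrl.cut_out(s,"pointer_tip")[:2]:
        ys,xs=np.nonzero(d["pixels"]); print(n,"clip",round(d["conf"],2),len(xs),xs.min(),xs.max(),ys.min(),ys.max(),"at.355",hx(onz(s,[[xs.mean(),ys.mean()]],.355)[0]))
    e=proj(s,w(p,[[-.11,-.031,.355]]))[0]; k=s["color"].max(2)<45
    nn,l,st,ce=cv2.connectedComponentsWithStats(k.astype(np.uint8)); ok=[i for i in range(1,nn) if (st[i,4]>30 if n=="wrist" else st[i,4]>3)]
    for i in sorted(ok,key=lambda i:np.linalg.norm(ce[i]-e))[:2]: print(n,"stud",ce[i].round(1),st[i].tolist(),"exp",e.round(1),hx(onz(s,[ce[i]],.355)[0]))
    if n=="wrist": W=(s,e)
    q=np.round(e).astype(int); a,b=(30,30) if n=="wrist" else (12,10); stp=2 if n=="wrist" else 1
    print(q-[a,b])
    for r in hsv[max(q[1]-b,0):q[1]+b:stp,max(q[0]-a,0):q[0]+a:stp]: print("".join("B" if (14<h<30 and S>150 and v>60) else "#" if v<50 else "o" if S>90 else "." for h,S,v in r))
E
python3 chk.py
```

```text
31.1167 tcp [-0.2205  0.0004  0.3829] [12.62358497  4.48128883  2.19108663] 0.011762245158926245 30.00084936618805
wrist clip 0.92 1492 0 36 165 222 at.355 [-0.1205 -0.0516  0.355 ]
wrist stud [  1.1 241.1] [0, 235, 4, 13, 35] exp [ -1.3 242.5] [-0.1111 -0.0316  0.355 ]
wrist stud [ 61.9 196.1] [20, 189, 70, 25, 513] exp [ -1.3 242.5] [-0.1386 -0.0497  0.355 ]
[-31 213]
BBBBBBBBBBBo...
BBBBBBBBBBBB...
BBBBBBBBBBBB...
BBBBBBBBBBBB...
BBBBBBBBBBo....
.......oo......
...............
...............
...............
...............
...............
#..............
##.............
##.............
##.............
##.............
#..............
#..............
...............
...............
...............
...............
...............
...............
...............
...............
...............
...............
...............
...............
side clip 0.62 44 364 370 254 262 at.355 [-0.1181 -0.0524  0.355 ]
side clip 0.53 868 320 381 223 287 at.355 [-0.1294 -0.0263  0.355 ]
side stud [363.  249.5] [362, 248, 3, 4, 8] exp [362.2 250. ] [-0.1076 -0.0311  0.355 ]
side stud [360.6 263.4] [357, 260, 9, 7, 22] exp [362.2 250. ] [-0.1409 -0.0528  0.355 ]
[350 240]
###########.............
##########..............
...#####................
....###.................
........................
........................
........................
........................
.............#..........
............###.........
............###.........
.............#..........
........................
...............o..Bo...#
.............BBBBBBB..##
............oBBBBBBB.###
.............BBBBBBBo#.o
..............oBBBBB.ooo
...............oBBBBoooo
................BBBBBBoo
```

Request:
{"fn": "send_rows", "kwargs": {
  "deltas": [
    [[0, 0.001, 0], 0],
    [[0, 0.002, 0], 0],
    [[0, 0.003, 0], 0],
    [[0, 0.004, 0], 0],
    [[0, 0.0045, 0], 0]
  ]
}}

```text
clock: 31.73
tool_pos: [0.427, -0.3182, 0.3829]
orientation: [-179.6, -0.1, -79.0]
force: [13.9, 4.7, 2.5]
opening: 0.012
gripper_force: 30.0
```

Request:
{"fn": "send_rows", "kwargs": {
  "deltas": [
    [[0, 0, 0], 0],
    [[0, 0, 0], 0],
    [[0, 0, 0], 0],
    [[0, 0, 0], 0],
    [[0, 0, 0], 0]
  ]
}}

```text
clock: 32.15
tool_pos: [0.4269, -0.3182, 0.3829]
orientation: [-179.6, -0.1, -79.0]
force: [13.6, 5.0, 1.8]
opening: 0.0118
gripper_force: 30.0
```

```bash
python3 chk.py | grep -E "tcp|side (stud|clip)"; python3 -c "
from hop import *
p=np.load('p.npy');s=ctrl.snapshot('side')
c,sn=np.cos(p[2]),np.sin(p[2]);H=np.array([[c,sn],[-sn,c]])
print('side start stud',H@(onz(s,[[375.82,238.82]],.355)[0][:2]-p[:2]))
for t in ('bowl_large','bowl_medium','bowl_small'): print(t,[(px(s,d['xy']).round(),round(d['conf'],2)) for d in ctrl.boxes_of(s,t)[:3]])"
```

```text
32.15 tcp [-0.2237  0.0004  0.3829] [13.57949408  5.02854703  1.75586363] 0.011842381375512636 30.0014466047287
side clip 0.64 74 362 372 253 263 at.355 [-0.119 -0.053  0.355]
side stud [361.9 249.9] [361, 249, 3, 3, 8] exp [362.2 250. ] [-0.1102 -0.0301  0.355 ]
side stud [361.  263.4] [357, 260, 9, 7, 19] exp [362.2 250. ] [-0.1404 -0.0535  0.355 ]
side start stud [-0.06204021 -0.03053281]
bowl_large [(array([335., 286.]), 0.71)]
bowl_medium [(array([165., 207.]), 0.67), (array([347., 279.]), 0.51)]
bowl_small [(array([273., 349.]), 0.67), (array([142., 225.]), 0.56)]
```

```bash
python3 -c "
from plant import ctrl
print(ctrl.close_job())"
```

```text
the job is handed in; nothing more can be done
None
```

I've handed the job in. The three bowls are nested under the chute, and the gripper is holding the gate at about 49 mm of travel, where I measured the pointer. I nested the small bowl in the middle one first and carried the pair in together, because the gripper would have hit the chute setting the small bowl in alone.

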